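# Load a coated flat onto the ellipsometer stage with the wafer paddle

### The arm

A 6-joint arm with a two-finger parallel gripper is mounted at the origin on the work surface. World frame = base frame: x ahead of the robot, y to its left, z up, the work surface at z = 0. Lengths are in mm, angles in rad, forces in N, time in s.
With the tool pointing down it reaches from about 350 to 775 mm from the base axis. Payload 7.3 kg.
Tool frame: the origin (TCP) lies on the centre line of the jaws, within the pads' length; the fingertips stand 22 mm ahead of it and the grasp point (between the pads) lies 3 mm ahead of it; z points along the fingers, y is the direction in which the jaws open and shut (so a half turn about z gives the same grasp; the last joint's range is limited). The gripper opens to 92 mm and grips with 3 to 60 N. Pads are 19 mm wide; open, the fingers measure 130 mm over their backs; the gripper's body (75 mm by 190 mm) begins 47 mm behind the grasp point.
Start: joints at [1.066, 0.342, 1.524, -0, 1.275, -0.146], TCP at [184.341, 491.593, 222.641] pointing down, gripper open.
Joint ranges: [-2.53, 2.53], [-0.77, 2.02], [0.04, 2.7], [-1, 4.14], [0.28, 2.66], [-3.11, 3.11]. Speed limits (rad/s): [2.57, 2.57, 3.14, 3.14, 3.14, 3.14].

### API

Orientations are given as [roll, pitch, yaw] about the fixed x, y, z axes, in that order (R = Rz(yaw) Ry(pitch) Rx(roll)).
In Python, from plant import bot gives the robot as it stands.
- The arm moves only by the tool play_rows, never from a script. Its argument "moves" is one flat list of numbers, 5 for each row, row after row: the closure in counts, from 0 (fully open) to 255 (shut), then the shift along the tool's x, y, z in mm, then the turn about the tool's z in degrees. A call has 1 to 8 rows; each row is the pose to reach, as a shift and turn from the pose commanded when the call began, along the tool's axes at that moment; what a row does not reach only later rows make up. A row lasts 1/12 s, in which the tool goes at most 41.7 mm and 7.16 degrees, less where a joint would pass 70% of its speed; a pose out of reach is approached as far as the arm can. A call with a gripper value outside its range is refused whole. The fingers move at their own pace and stop on an object; the grip force is fixed at half the most. Time passes only in rows, so rows that repeat a pose let the fingers close. It gives the time, the measured TCP pose, the force and the opening at its end, in the units of the state.
- bot.get_obs(): the state, without advancing time (a new reading comes with each control period).
- bot.capture(name): name is "scene" or "side" or "wrist"; returns a dict with "color" (420x560x3 uint8, red, green, blue), "fx", "fy", "cx", "cy" (pixels), "world_to_cam" (4x4, takes a point from world to camera coordinates); the wrist camera has in their place "T_tool_cam" (4x4, takes a point from camera to tool coordinates, whose origin is the TCP and whose axes are the flange's). Camera axes: x right, y down, z forward; pixel columns grow to the right and rows downward; lengths in mm; the calibration is good to about 2 mm. A picture is of the moment at which its call begins: read the wrist's pose just before it. There is no depth.
- bot.close_job(): hands the job in, once; it reports no verdict.
The state is a dict: "time": time; "joint_positions": joint angles; "dq": joint speeds; "tau": joint torques, N m; "tool_pos": TCP position; "tcp_rot": TCP orientation; "contact_force": force on the tool from outside, world axes, zero at the start; "moment": the same for the moment, N m; "grip_width": finger opening in mm.
Only numpy, scipy, OpenCV 4.12 (cv2) and the standard library are available. Lean on these libraries where they do the work, as an engineer would, in place of code of your own. Each camera call takes 0.05 s, during which the arm holds its last target.

### The job

Clear the ellipsometer's stage first: lift off the tall centring target that stands on it and stand it upright on the black rubber mat without tipping it over. Then slide the wafer paddle's blade under the coated disc on the sample rest, lift the disc on the blade and set it down gently, flat and centred, on the stage, keeping the robot's fingers off the disc. Draw the paddle out along the stage's slot, lay it back level on its grey pad, and leave everything else on the bench where it is.

Things in the scene. Friction and masses are not known exactly. Their poses are not given: they have to be found in the camera images.
- sample_centre (a point): the coated silicon disc, 76 mm in diameter, 6 mm thick, about 64 g, polished blue-grey; starts lying flat on the two white rails of the sample rest, over the channel, roughly centred. This point is its centre, half-way up; z up. It lies loose on whatever carries it
- rest_top (a point): centre of the fixed sample rest at the height of its two white rails' tops, 36 mm over the bench; foot plate 110 x 100 mm. Rails 100 mm long, along the rest's x; between them, under the disc, a channel 36 mm wide, 24 mm deep. +x runs from the mouth on the robot's side to the far end, where two pins rise 4 mm over the rails 46 mm past the centre, beside the channel. The paddle enters along +x
- stage_top (a point): centre of the top face of the round black stage (fixed, 160 mm in diameter, top 107 mm over the bench). Slot 36 mm wide, 14 mm deep along its x axis, from the -x rim (mouth, robot's side) through the centre to a blind end at +60 mm: the blade can sink into it and leave along -x while the disc rests on both sides. Engraved 80 mm circle. Slide base below, under 75 mm high
- paddle_grip (a point): wafer paddle, 0.17 kg: steel blade, sloping neck, black handle bar 14 mm wide, 22 tall, 120 long. This point: on the bar half-way up, at the centre of mass, 31 mm over the blade's underside; grip here across the bar. x forward to the blade's tip, z up. Bar from 90 mm behind to 30 ahead; a heel block (26 mm wide, down to the blade's level) 76 to 90 behind lets it stand level by itself
- paddle_blade (a point): point on the upper face of the paddle's flat blade, on its centre line, 98 mm ahead of paddle_grip and 29 mm below it; same axes. The disc's centre should come about above it. The blade is 26 mm wide, 2 mm thick and runs from 48 mm behind this point, where the neck starts to rise, to 44 mm ahead (the tip)
- pad: the paddle's grey bench pad, fixed, 300 x 100 x 2 mm, long along its x; origin under its middle, on the bench. At the start the paddle (232 mm long) stands on it, pointing along its x, about in the middle: paddle_grip is 26 mm behind the middle of the paddle's length
- target_head (a point): centring target, about 0.32 kg, top-heavy, standing on the stage's centre at the start: round foot 60 mm in diameter, 10 mm high; steel post 13 mm thick; heavy black cube head of 38 mm with a cross-wire aperture; 130 mm tall in all. This point: the cube's centre, 111 mm above the foot's underside; x and y square to the cube's faces, z up
- mat: black rubber mat on the bench, fixed, 100 x 100 x 2 mm; origin under its middle, on the bench; the target is to stand on it
- dropper_bottle: small amber dropper bottle with a black rubber bulb, 34 mm in diameter, 108 mm tall; origin under its foot; bystander
- multimeter: black hand-held multimeter lying flat, 155 x 78 x 36 mm; origin under its middle; bystander
- stop_box: black box 70 x 70 x 55 mm with a red mushroom stop button, 78 mm tall in all; origin under its middle; bystander
- cups: upright stack of white plastic sample cups, 69 mm in diameter, 107 mm tall; origin under its foot; bystander
- screwdriver: small screwdriver with an orange handle lying on the bench, 150 mm long, under 30 mm high; origin on the bench near its middle; bystander
- tweezers: steel tweezers lying on the bench, 125 mm long, 6 mm high; origin near its middle; bystander

How it is judged (in metres and radians):
On the way, in this order (a step that is already met when the one before it is completed fails the run):
1. the centring target stands upright on the rubber mat, let go (horizontal distance between target_head and mat below 0.03 m and height (world z) of target_head between 0.105 and 0.121 m and angle between target_head's own z axis and vertical below 0.06 rad and contact force between target and the fingers below 0.1 N), for 0.2 s.
2. the disc is lifted clear of the rest on the paddle's blade (height (world z) of sample_centre above 0.05 m and contact force between sample and paddle above 0.15 N and contact force between sample and rest below 0.05 N), for 0.3 s.
At the end, for the whole second after the job is handed in: disc flat on the stage, centre within 10 mm of the stage's, free of the paddle; paddle level on its pad, along it within 20 degrees, its grip within 75 mm lengthways and 38 mm sideways of the pad's middle; target upright on the mat within 30 mm of its middle; all at rest (horizontal distance between sample_centre and stage_top below 0.01 m and z of sample_centre in the frame of stage_top between 0.0005 and 0.0055 m and angle between sample_centre's own z axis and vertical below 0.04 rad and contact force between sample and paddle below 0.05 N and linear speed of each of sample, paddle, target below 0.01 m/s and x of paddle_grip in the frame of pad between -0.075 and 0.075 m and y of paddle_grip in the frame of pad between -0.038 and 0.038 m and z of paddle_grip in the frame of pad between 0.027 and 0.038 m and angle between each of paddle_grip, target_head's own z axis and vertical below 0.06 rad and angle between the x axis of paddle_grip and the x axis of pad, either way round below 0.35 rad and horizontal distance between target_head and mat below 0.03 m and height (world z) of target_head between 0.105 and 0.121 m); the robot touches nothing.
It fails at once if the robot's fingers or arm touch the disc (contact force between sample and the fingers above 0.2 N or contact force between sample and the arm above 0.2 N).
It fails at once if the target tips over (angle between target_head's own z axis and vertical above 0.35 rad).
It fails at once if the disc is dropped onto the stage (comes down on it at over 0.25 m/s) or pressed onto it (over 15 N) (contact force between sample and stage above 15 N or (linear speed of sample above 0.25 m/s and horizontal distance between sample_centre and stage_top below 0.06 m and z of sample_centre in the frame of stage_top below 0.012 m)).
It fails at once if a bystander is pushed more than 30 mm or knocked over (distance of any of dropper_bottle, multimeter, stop_box, cups, screwdriver, tweezers from where it was at the start of the episode above 0.03 m or angle between any of dropper_bottle, cups's own z axis and vertical above 0.4 rad).
It also fails if it takes over 72 s, if anything falls off the work surface, if the arm or the gripper's body presses on something with over 40 N, if the wrist force passes 120 N, or if a joint passes its speed limit or range.

## Working session

There is one attempt and no reset: what is moved stays moved. The work goes in short steps, Python scripts to look and compute and a tool call to move; the robot and the scene stay as the last step left them, time stands still between calls to the robot, and variables do not carry over. Pictures are saved under pics/ and viewed, and the job is handed in when it is done.

Besides the shell and the picture viewer there is one more tool, called after ">>>" by a JSON object that holds its "fn" and its "kwargs", one argument or row to a line. play_rows: Moves the arm, as the interface text tells. Its arguments: {"type":"object","properties":{"moves":{"type":"array","items":{"type":"number"}}},"required":["moves"]}

```bash
ls -la; mkdir -p pics
cat > h.py <<'E'
import numpy as np, cv2, json
from plant import bot
def cap(name, fn):
    o=bot.get_obs(); c=bot.capture(name)
    cv2.imwrite('pics/'+fn+'.png', c['color'][:,:,::-1])
    d={k:np.array(v).tolist() for k,v in c.items() if k!='color'}
    d['tool_pos']=np.array(o['tool_pos']).tolist(); d['tcp_rot']=np.array(o['tcp_rot']).tolist()
    json.dump(d,open('pics/'+fn+'.json','w')); return c,o
E
python3 - <<'E'
from h import *
o=bot.get_obs(); print({k:np.round(np.array(v),3).tolist() for k,v in o.items()})
for n in ['scene','side','wrist']:
    c,o=cap(n,n+'0'); print(n,{k:np.round(np.array(v),3).tolist() for k,v in c.items() if k!='color'})
E
```

```text
total 12
drwxr-xr-x  3 agent agent 4096 Dec  6 05:19 .
drwxr-xr-x 23 root  root  4096 Dec  6 05:19 ..
drwxr-xr-x  2 agent agent 4096 Dec  6 05:19 pics
{'time': 0.0, 'joint_positions': [1.066, 0.343, 1.525, -0.0, 1.275, -0.146], 'dq': [0.001, -0.001, -0.001, 0.001, -0.0, 0.001], 'tau': [0.0, -43.124, -24.422, 0.072, 0.056, -0.0], 'tool_pos': [184.136, 491.209, 221.94], 'tcp_rot': [-3.14, -0.0, 2.783], 'contact_force': [0.354, -0.101, 0.457], 'moment': [0.04, -0.029, 0.045], 'grip_width': 91.489}
scene {'fx': 493.269, 'fy': 493.269, 'cx': 277.431, 'cy': 210.782, 'world_to_cam': [[0.808, 0.589, 0.002, -472.253], [0.425, -0.581, -0.694, -153.109], [-0.408, 0.561, -0.72, 1543.136], [0.0, 0.0, 0.0, 1.0]]}
side {'fx': 445.55, 'fy': 445.55, 'cx': 276.599, 'cy': 214.971, 'world_to_cam': [[-0.784, -0.621, -0.012, 445.495], [-0.347, 0.454, -0.821, 330.401], [0.515, -0.639, -0.571, 1006.498], [0.0, 0.0, 0.0, 1.0]]}
wrist {'fx': 316.266, 'fy': 316.266, 'cx': 277.235, 'cy': 203.989, 'T_tool_cam': [[-0.001, -0.956, -0.293, 79.788], [1.0, -0.001, 0.0, -0.065], [-0.001, -0.293, 0.956, -162.487], [0.0, 0.0, 0.0, 1.0]]}
```

View pics/scene0.png

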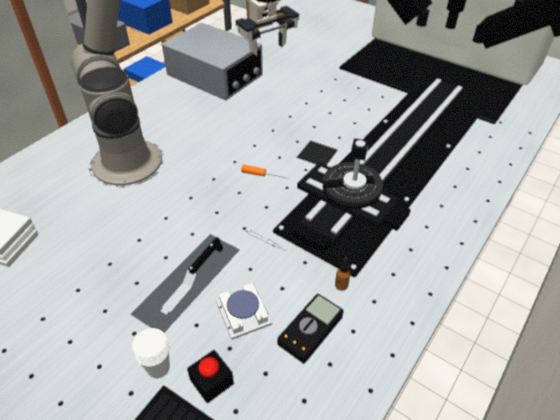

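View pics/side0.png

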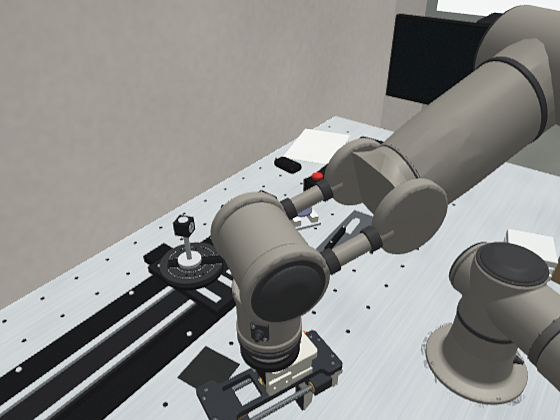

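View pics/wrist0.png

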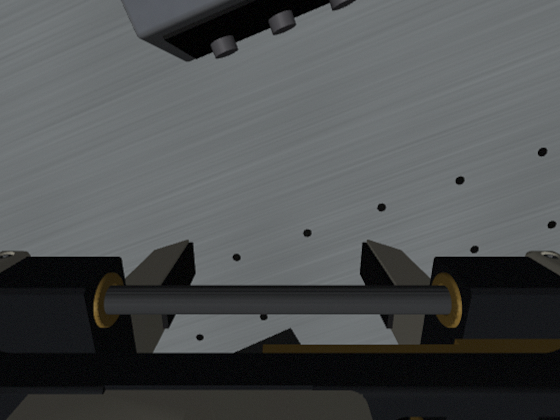

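The scene picture shows the target at (360,147) on the stage (353,185), the mat at (317,152), the paddle's blade tip near (165,310) with its handle at (220,243), and the disc at (243,304). I'll zoom in and compute rough positions.

```bash
cat >> h.py <<'E'
def load(fn):
    d=json.load(open('pics/'+fn+'.json')); im=cv2.imread('pics/'+fn+'.png')
    from scipy.spatial.transform import Rotation as R
    if 'T_tool_cam' in d:
        T=np.eye(4); T[:3,:3]=R.from_euler('xyz',d['tcp_rot']).as_matrix(); T[:3,3]=d['tool_pos']
        d['c2w']=T@np.array(d['T_tool_cam'])
    else: d['c2w']=np.linalg.inv(np.array(d['world_to_cam']))
    return d,im
def ray(d,u,v):
    r=np.array([(u-d['cx'])/d['fx'],(v-d['cy'])/d['fy'],1.0]); M=d['c2w']
    return M[:3,3], M[:3,:3]@r
def onz(d,u,v,z):
    o,r=ray(d,u,v); return o+r*(z-o[2])/r[2]
def proj(d,P):
    p=np.linalg.inv(d['c2w'])@np.append(P,1); return np.array([d['fx']*p[0]/p[2]+d['cx'],d['fy']*p[1]/p[2]+d['cy']])
def zoom(fn,x0,y0,x1,y1,s,out):
    im=cv2.imread('pics/'+fn+'.png')[y0:y1,x0:x1]
    im=cv2.resize(im,None,fx=s,fy=s,interpolation=cv2.INTER_CUBIC)
    for k in range(((x0+19)//20)*20,x1,20): cv2.putText(im,str(k),((k-x0)*s,8),0,.3,(0,0,255),1); cv2.line(im,((k-x0)*s,8),((k-x0)*s,14),(0,0,255),1)
    for k in range(((y0+19)//20)*20,y1,20): cv2.putText(im,str(k),(0,(k-y0)*s+3),0,.3,(0,0,255),1); cv2.line(im,(20,(k-y0)*s),(26,(k-y0)*s),(0,0,255),1)
    cv2.imwrite('pics/'+out+'.png',im)
E
python3 - <<'E'
from h import *
d,im=load('scene0')
for n,u,v,z in [('base',125,165,0),('mat',317,152,2),('stage',353,185,107),('head',360,147,218),('paddle tip',165,310,4),('handle end',220,243,35),('disc',243,304,39),('bottle',342,285,0),('dmm',311,325,30),('stop',210,370,78),('cups',151,340,107),('scr',255,170,10),('twz',263,238,3),('pad a',148,325,2),('pad b',228,240,2)]:
    print(n,np.round(onz(d,u,v,z)))
zoom('scene0',220,120,420,270,4,'z1'); zoom('scene0',120,220,360,400,3,'z2')
E
```

```text
base [  8. -13.   0.]
mat [456. 391.   2.]
stage [673. 220. 107.]
head [666. 242. 218.]
paddle tip [ 486. -316.    4.]
handle end [ 475. -100.   35.]
disc [ 640. -211.   39.]
bottle [786.  -4.   0.]
dmm [ 794. -159.   30.]
stop [ 702. -389.   78.]
cups [ 575. -420.  107.]
scr [355. 198.  10.]
twz [537.   0.   3.]
pad a [ 482. -367.    2.]
pad b [465. -60.   2.]
```

View pics/z1.png

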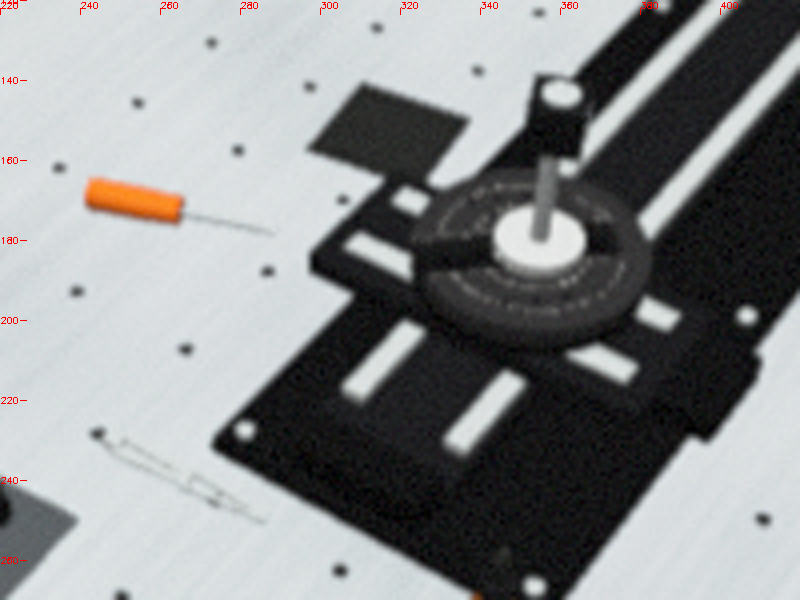

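View pics/z2.png

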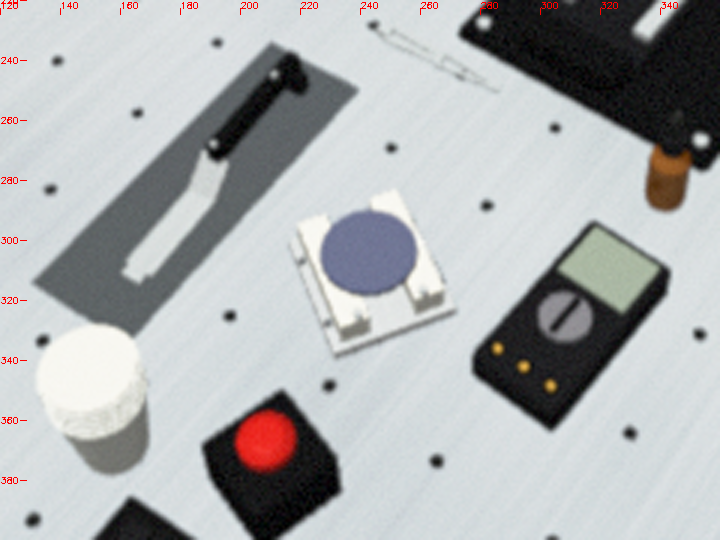

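Run:
```python
from h import *
d,im=load('scene0')
P=lambda u,v,z:np.round(onz(d,u,v,z)[:2])
print('slot mouth',P(323.5,183,107),'slot right',P(371,179,107))
print('mat corners',[P(u,v,2).tolist() for u,v in [(310,141),(337,150),(325,166),(296,157)]])
print('rails left',P(220+3,294,36),P(120+350/3,220+325/3,36),'right',P(120+383/3,220+193/3,36),P(120+432/3,220+290/3,36))
print('pad',[P(120+a/3,220+b/3,2).tolist() for a,b in [(272,43),(358,90),(133,335),(32,282)]])
print('paddle tip',P(120+135/3,220+272/3,4),'end',P(120+298/3,220+65/3,44), 'blade root',P(120+205/3,220+195/3,4))
print('stage c by rim', P((323+382.5)/2,(162+204)/2,107))
print('foot',P(355,178.5,117))
print('head top c',P(360,143.5,237))
```

```text
slot mouth [606. 180.] slot right [701. 269.]
mat corners [[407.0, 425.0], [502.0, 437.0], [513.0, 348.0], [416.0, 331.0]]
rails left [ 584. -216.] [ 667. -267.] right [ 613. -160.] [ 698. -208.]
pad [[414.0, -72.0], [511.0, -69.0], [525.0, -357.0], [428.0, -370.0]]
paddle tip [ 487. -317.] end [ 476. -103.] blade root [ 481. -231.]
stage c by rim [669. 226.]
foot [669. 235.]
head top c [669. 232.]
```

```bash
cat >> h.py <<'E'
def shift(cur,tgts):
    # cur=(x,y,z,yawdeg) commanded; tgts list same
    a=np.radians(cur[3]); X=np.array([np.cos(a),np.sin(a)]); Y=np.array([np.sin(a),-np.cos(a)])
    for t in tgts:
        dlt=np.array(t[:2])-np.array(cur[:2]); turn=-((t[3]-cur[3]+180)%360-180)
        print('dx %.1f dy %.1f dz %.1f turn %.2f'%(dlt@X,dlt@Y,cur[2]-t[2],turn))
def world(cur,mv):
    a=np.radians(cur[3]); X=np.array([np.cos(a),np.sin(a)]); Y=np.array([np.sin(a),-np.cos(a)])
    p=np.array(cur[:2])+mv[0]*X+mv[1]*Y; return [float(p[0]),float(p[1]),float(cur[2]-mv[2]),float(cur[3]-mv[3])]
E
python3 - <<'E'
from h import *
shift((184.3,491.6,222.6,159.45),[(184.3,491.6,330,159.45),(390,325,330,109.45)])
E
```

```text
dx 0.0 dy 0.0 dz -107.4 turn -0.00
dx -251.1 dy -83.8 dz -107.4 turn 50.00
```

>>> {"fn": "play_rows", "kwargs": {
  "moves": [0, 0, 0, -40, 0, 0, 0, 0, -80, 5, 0, -30, -10, -108, 12, 0, -68, -23, -108, 19, 0, -107, -36, -108, 26, 0, -146, -49, -108, 33, 0, -185, -62, -108, 40, 0, -224, -75, -108, 47]
}}

```text
time: 0.82
tool_pos: [368.7, 341.2, 330.6]
tcp_rot: [-3.141, -0.0, 1.957]
contact_force: [1.0, 0.6, 0.2]
grip_width: 92.1
```

Run:
```python
from h import *
c=world((184.3,491.6,222.6,159.45),(-224,-75,-108,47)); print(c)
shift(c,[(600,160,330,57)])
```

```text
[367.7191844270231, 342.74301231005074, 330.6, 112.44999999999999]
dx -257.6 dy 144.9 dz 0.6 turn 55.45
```

>>> {"fn": "play_rows", "kwargs": {
  "moves": [0, -32, 18, 0, 7, 0, -64, 36, 0, 14, 0, -96, 54, 0, 21, 0, -128, 72, 0, 28, 0, -160, 90, 0, 35, 0, -192, 108, 0, 42, 0, -224, 126, 0, 49, 0, -256, 144, 0, 55]
}}

```text
time: 1.48
tool_pos: [599.6, 159.6, 330.2]
tcp_rot: [-3.141, 0.0, 0.996]
contact_force: [1.9, 1.1, 0.0]
grip_width: 91.8
```

Run:
```python
from h import *
c,o=cap('wrist','w1'); print(o['tool_pos'],o['tcp_rot'],o['time'])
print(world(world((184.3,491.6,222.6,159.45),(-224,-75,-108,47)),(-256,144,0,55)))
```

```text
[599.64412851 159.64370537 330.24080997] [-3.14102051e+00  3.17512614e-04  9.96301946e-01] 1.4833
[598.5664006035875, 161.1347449224382, 330.6, 57.44999999999999]
```

View pics/w1.png

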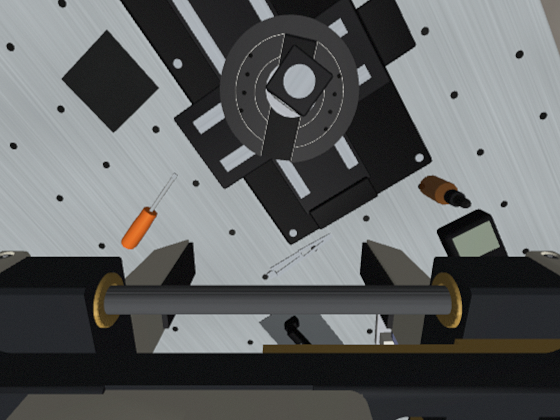

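The wrist picture shows the stage (290,88), the target head (300,80), rotated relative to the slot, and the mat (110,80). I'll measure them.

Run:
```python
from h import *
zoom('w1',210,0,390,170,4,'z3')
d,im=load('w1')
g=cv2.cvtColor(im,cv2.COLOR_BGR2GRAY)
m=((g<60)).astype(np.uint8); m[:, 170:]=0; m[200:]=0
m=cv2.morphologyEx(m,cv2.MORPH_OPEN,np.ones((5,5)))
cs,_=cv2.findContours(m,0,1)
for c in cs:
    if cv2.contourArea(c)>1500:
        r=cv2.minAreaRect(c); b=cv2.boxPoints(r); print(r); 
        W=np.array([onz(d,u,v,2)[:2] for u,v in b]); print(W.round(1).tolist(),W.mean(0))
```

```text
((109.75001525878906, 80.75), (77.07463836669922, 66.46803283691406), 45.0)
[[400.3, 433.2], [498.5, 442.0], [517.0, 345.4], [414.7, 332.1]] [457.60110787 388.14183368]
((145.5, 32.5), (65.0, 47.0), 90.0)
[[541.3, 457.5], [594.8, 422.8], [543.8, 359.2], [487.3, 395.8]] [541.80819742 408.82194953]
```

View pics/z3.png

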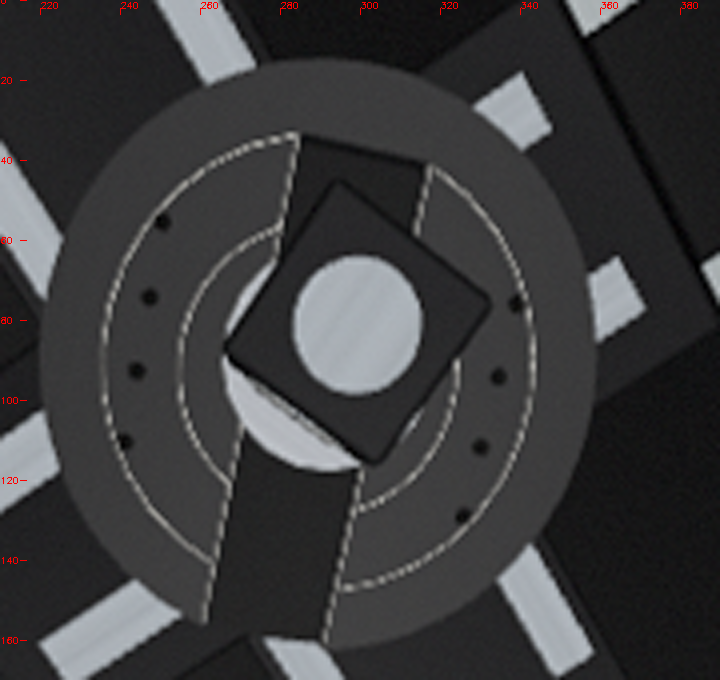

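Run:
```python
from h import *
d,im=load('w1')
P=lambda u,v,z:onz(d,210+u/4,v/4,z)[:2]
C=np.array([P(*q,237) for q in [(338,180),(490,303),(376,464),(226,347)]]); print('cube',C.round(1).tolist(),C.mean(0))
for i in range(4):
    e=C[(i+1)%4]-C[i]; print(np.hypot(*e),np.degrees(np.arctan2(e[1],e[0])))
print('disc on cube top',P(357,325,237))
S=np.array([P(*q,107) for q in [(40,335),(325,57),(596,340),(330,650),(120,140),(520,140),(115,535),(520,565)]])
A=np.c_[2*S,np.ones(len(S))]; x=np.linalg.lstsq(A,(S**2).sum(1),rcond=None)[0]; print('stage',x[:2],np.sqrt(x[2]+x[0]**2+x[1]**2))
r=[(104,350),(298,134),(535,370),(345,588),(430,168),(210,560)]
S=np.array([P(*q,107) for q in r]); A=np.c_[2*S,np.ones(len(S))]; x=np.linalg.lstsq(A,(S**2).sum(1),rcond=None)[0]; print('ring',x[:2],np.sqrt(x[2]+x[0]**2+x[1]**2))
r=[(180,370),(280,228),(228,485),(358,508),(460,365)]
S=np.array([P(*q,107) for q in r]); A=np.c_[2*S,np.ones(len(S))]; x=np.linalg.lstsq(A,(S**2).sum(1),rcond=None)[0]; print('ring2',x[:2],np.sqrt(x[2]+x[0]**2+x[1]**2))
a,b,c_,d_=P(206,622,107),P(326,640,107),P(298,134,107),P(430,168,107)
for p,q in((a,c_),(b,d_)): e=q-p; print('slot dir',np.degrees(np.arctan2(e[1],e[0])))
print('far end mid',(c_+d_)/2,'mouth mid',(a+b)/2)
```

```text
cube [[676.8, 256.1], [689.7, 222.8], [656.4, 209.6], [643.7, 243.4]] [666.66529707 232.97913373]
35.71115956395654 -68.91030324342877
35.775125880650315 -158.33594392295356
36.04872052909497 110.60621938242944
35.46915011426586 21.125788630588083
disc on cube top [666.6588984  233.13794743]
stage [664.00756794 231.80112246] 80.13002692033719
ring [662.68700597 231.43178997] 61.90814358894124
ring2 [662.71914405 231.36771154] 40.20032673947578
slot dir 45.54116880925735
slot dir 45.370458780388866
far end mid [704.0096134  273.41530021] mouth mid [609.52909202 177.4163413 ]
```

Run:
```python
from h import *
o=bot.get_obs(); print(o['tool_pos'],np.degrees(o['tcp_rot']))
shift((598.57,161.13,330.6,57.45),[(666.7,233,330.6,21.1)])
```

```text
[603.96378686 154.65526397 328.50876769] [1.79889609e+02 1.38680653e-01 5.64699416e+01]
dx 97.2 dy 18.8 dz 0.0 turn 36.35
```

>>> {"fn": "play_rows", "kwargs": {
  "moves": [0, 20, 4, 0, 7, 0, 45, 9, 0, 14, 0, 70, 14, 0, 21, 0, 88, 17, 0, 28, 0, 97, 18.8, 0, 34, 0, 97.2, 18.8, 0, 36.3, 0, 97.2, 18.8, 0, 36.3, 0, 97.2, 18.8, 0, 36.3]
}}

```text
time: 2.2
tool_pos: [666.5, 233.0, 330.0]
tcp_rot: [-3.141, 0.001, 0.371]
contact_force: [-0.4, -0.6, 0.3]
grip_width: 91.9
```

Run:
```python
from h import *
o=bot.get_obs(); print(o['tool_pos'],np.degrees(o['tcp_rot']),o['dq'])
c,o=cap('wrist','w2')
cap('scene','s2')
print(world((598.57,161.13,330.6,57.45),(97.2,18.8,0,36.3)))
o=bot.get_obs(); print(o['tool_pos'],np.degrees(o['tcp_rot']),o['dq'])
```

```text
[666.50716207 233.0092374  330.03424521] [-1.79990537e+02  6.14481067e-02  2.12656290e+01] [-0.00643831 -0.01675598  0.00380872 -0.00153512 -0.00092839 -0.00431783]
[666.7139791867997, 232.94697640940478, 330.6, 21.150000000000006]
[666.46227302 232.705905   330.75520054] [-1.79998072e+02  4.98247118e-03  2.12233442e+01] [-3.32223101e-03 -4.98222675e-03 -1.54348934e-03  7.23247864e-05
 -5.09224533e-04  5.04908739e-03]
```

View pics/w2.png

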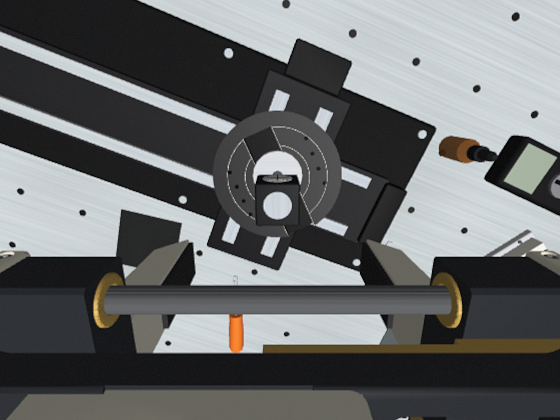

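Run:
```python
from h import *
d,im=load('w2')
zoom('w2',200,100,360,250,4,'z4')
print(proj(d,[666.5,232.9,237]),proj(d,[663,231.5,107]))
```

```text
[277.76543402 205.07906854] [277.7112479  176.85115043]
```

View pics/z4.png

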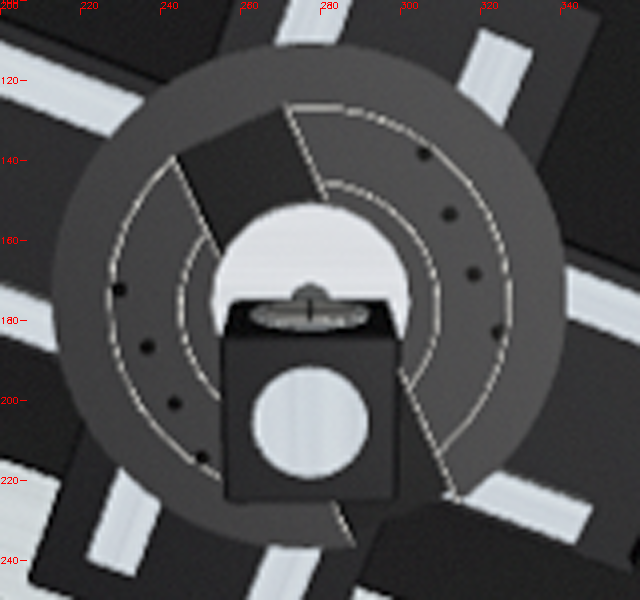

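>>> {"fn": "play_rows", "kwargs": {
  "moves": [0, 0, 0, 25, 0, 0, 0, 0, 55, 0, 0, 0, 0, 82, 0, 0, 0, 0, 100, 0, 0, 0, 0, 109, 0, 0, 0, 0, 109.5, 0, 120, 0, 0, 109.5, 0, 160, 0, 0, 109.5, 0]
}}

```text
time: 2.97
tool_pos: [667.5, 233.0, 223.3]
tcp_rot: [3.141, -0.003, 0.369]
contact_force: [0.4, -0.4, 1.1]
grip_width: 83.0
```

>>> {"fn": "play_rows", "kwargs": {
  "moves": [200, 0, 0, 0, 0, 255, 0, 0, 0, 0, 255, 0, 0, 0, 0, 255, 0, 0, 0, 0]
}}

```text
time: 3.3
tool_pos: [666.9, 232.9, 221.7]
tcp_rot: [3.142, -0.001, 0.369]
contact_force: [0.6, 0.2, 0.2]
grip_width: 56.3
```

>>> {"fn": "play_rows", "kwargs": {
  "moves": [255, 0, 0, 0, 0, 255, 0, 0, 0, 0, 255, 0, 0, 0, 0, 255, 0, 0, 0, 0, 255, 0, 0, 0, 0]
}}

```text
time: 3.72
tool_pos: [666.7, 233.0, 221.1]
tcp_rot: [-3.141, -0.0, 0.369]
contact_force: [-0.5, 0.1, 0.4]
grip_width: 37.7
```

Run:
```python
from h import *
shift((666.7,232.95,221.1,21.15),[(458,387,276.1,21.15),(458,387,116.5,21.15)])
```

```text
dx -139.1 dy -219.0 dz -55.0 turn -0.00
dx -139.1 dy -219.0 dz 104.6 turn -0.00
```

>>> {"fn": "play_rows", "kwargs": {
  "moves": [255, 0, 0, -10, 0, 255, 0, 0, -25, 0, 255, -5, 7, -42, 0, 255, -15, 23, -54, 0, 255, -30, 47, -55, 0, 255, -48, 75, -55, 0, 255, -67, 105, -55, 0, 255, -86, 135, -55, 0]
}}

```text
time: 4.38
tool_pos: [634.5, 74.8, 276.2]
tcp_rot: [-3.141, 0.001, 0.37]
contact_force: [-0.5, -0.6, -3.2]
grip_width: 37.7
```

I wrote that move before reading the sign, so the target went the wrong way in y. It did so at a safe height (foot at about 162 mm) and touched nothing. I'll correct from here.

Run:
```python
from h import *
o=bot.get_obs(); print(o['tool_pos'],np.degrees(o['tcp_rot']),o['grip_width'])
c=world((666.7,232.95,221.1,21.15),(-86,135,-55,0)); print(c)
shift(c,[(458,387,276.1,21.15)])
```

```text
[634.4628865   74.77046962 276.23228962] [-1.79988781e+02  3.46414380e-02  2.11859195e+01] 37.72312401881188
[635.2025055855255, 76.0140007977451, 276.1, 21.15]
dx -53.1 dy -354.0 dz 0.0 turn -0.00
```

>>> {"fn": "play_rows", "kwargs": {
  "moves": [255, 0, 0, 0, 0, 255, -2, -10, 0, 0, 255, -5, -30, 0, 0, 255, -9, -60, 0, 0, 255, -14, -94, 0, 0, 255, -19, -129, 0, 0, 255, -24, -164, 0, 0, 255, -30, -199, 0, 0]
}}

```text
time: 5.05
tool_pos: [533.9, 253.3, 276.3]
tcp_rot: [-3.141, 0.0, 0.37]
contact_force: [-0.7, -0.5, -3.6]
grip_width: 37.8
```

>>> {"fn": "play_rows", "kwargs": {
  "moves": [255, -5, -34, 0, 0, 255, -10, -67, 0, 0, 255, -15, -97, 0, 0, 255, -19, -124, 0, 0, 255, -22, -144, 0, 0, 255, -23, -153, 0, 0, 255, -23, -155, 0, 0, 255, -23, -155, 0, 0]
}}

```text
time: 5.72
tool_pos: [457.7, 387.5, 276.1]
tcp_rot: [3.141, 0.0, 0.37]
contact_force: [-0.5, 0.0, -3.3]
grip_width: 37.5
```

Run:
```python
from h import *
o=bot.get_obs(); print(o['tool_pos'],np.degrees(o['tcp_rot']),o['grip_width'])
c,o=cap('wrist','w3'); cap('scene','s3')
```

```text
[457.71293533 387.51717057 276.0766704 ] [1.79981921e+02 7.70090750e-03 2.12270838e+01] 37.51247251916443
```

View pics/w3.png

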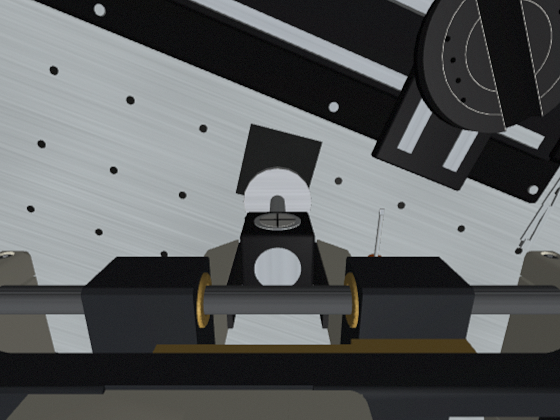

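View pics/s3.png

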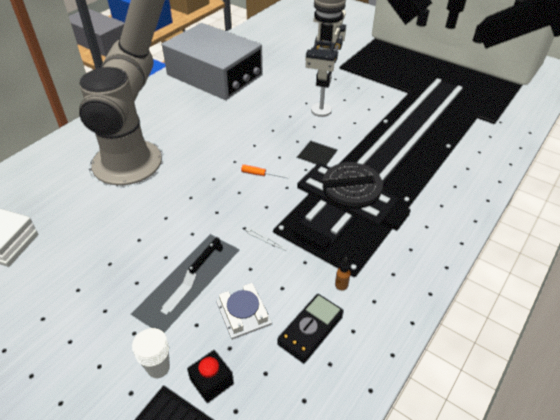

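The wrist view shows the target upright in the jaws, the mat's far corners at (252,124) and (322,143), and the emptied stage. I'll check the mat's centre, then lower.

Run:
```python
from h import *
d,im=load('w3')
zoom('w3',220,110,340,220,6,'z5')
for u,v in [(252,124.5),(322,142.5),(237,194),(311,205)]: print(onz(d,u,v,2))
```

```text
[498.44440002 439.96264585   2.        ]
[510.48984573 342.94287903   2.        ]
[399.88081143 427.2056422    2.        ]
[422.94457923 322.10703307   2.        ]
```

View pics/z5.png

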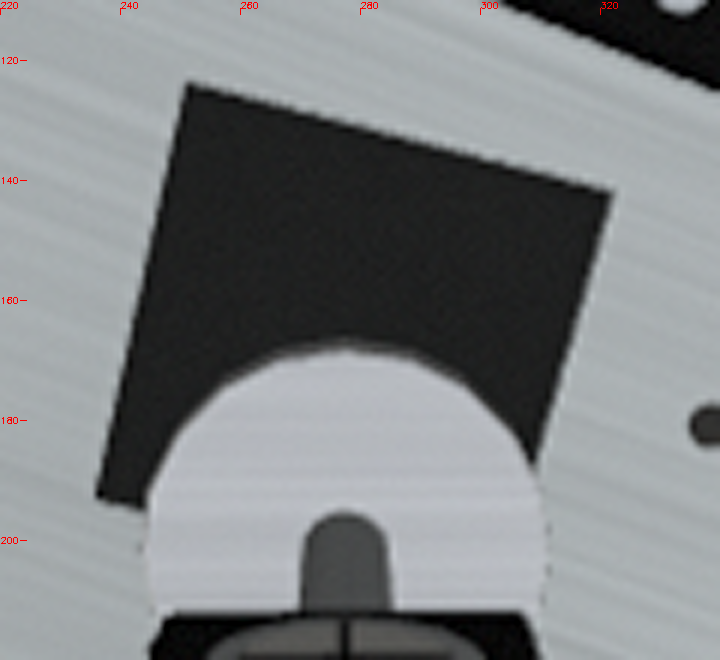

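>>> {"fn": "play_rows", "kwargs": {
  "moves": [255, -3, 1, 15, 0, 255, -3, 1, 40, 0, 255, -3, 1, 70, 0, 255, -3, 1, 100, 0, 255, -3, 1, 125, 0, 255, -3, 1, 143, 0, 255, -3, 1, 152, 0, 255, -3, 1, 155, 0]
}}

```text
time: 6.48
tool_pos: [455.7, 383.6, 119.5]
tcp_rot: [3.141, 0.003, 0.367]
contact_force: [-0.5, -0.1, -3.2]
grip_width: 37.9
```

>>> {"fn": "play_rows", "kwargs": {
  "moves": [255, 0, 0, 0, 0, 255, 0, 0, 2, 0, 255, 0, 0, 3.5, 0, 255, 0, 0, 4.5, 0, 255, 0, 0, 4.5, 0, 255, 0, 0, 4.5, 0]
}}

```text
time: 6.98
tool_pos: [455.7, 385.2, 117.1]
tcp_rot: [-3.141, -0.001, 0.369]
contact_force: [-0.5, -0.0, -3.1]
grip_width: 37.7
```

>>> {"fn": "play_rows", "kwargs": {
  "moves": [255, 0, 0, 0, 0, 255, 0, 0, 0.4, 0, 255, 0, 0, 0.8, 0, 255, 0, 0, 0.8, 0]
}}

```text
time: 7.32
tool_pos: [455.8, 385.2, 116.1]
tcp_rot: [-3.141, -0.001, 0.369]
contact_force: [-1.1, 0.5, -1.4]
grip_width: 38.0
```

>>> {"fn": "play_rows", "kwargs": {
  "moves": [255, 0, 0, 0.4, 0, 255, 0, 0, 0.4, 0, 130, 0, 0, 0.4, 0, 80, 0, 0, 0.4, 0, 0, 0, 0, 0.4, 0, 0, 0, 0, 0.4, 0, 0, 0, 0, 0.4, 0, 0, 0, 0, 0.4, 0]
}}

```text
time: 7.98
tool_pos: [455.7, 385.0, 115.4]
tcp_rot: [-3.142, -0.0, 0.369]
contact_force: [0.2, -0.8, 0.3]
grip_width: 73.2
```

Run:
```python
from h import *
o=bot.get_obs(); print(o['tool_pos'],np.degrees(o['tcp_rot']),o['grip_width'],o['contact_force'])
c,o=cap('scene','s4'); zoom('s4',270,80,390,180,6,'z6')
```

```text
[455.66273164 384.98029743 115.3895818 ] [-1.79997337e+02 -1.27369197e-03  2.11412478e+01] 73.19759441076306 [ 0.18903437 -0.77800877  0.34157646]
```

View pics/z6.png

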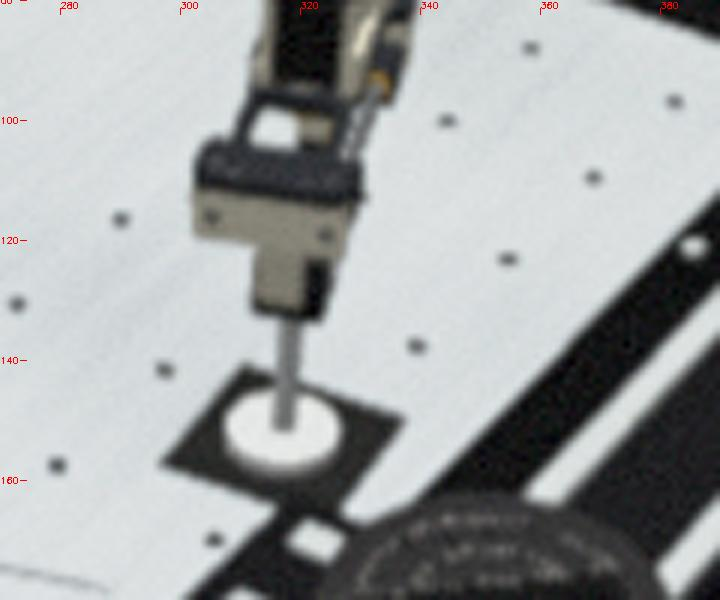

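Run:
```python
from h import *
c=world((666.7,232.95,221.1,21.15),(-86,135,-55,0))
for m in [(-30,-199,0,0),(-23,-155,0,0),(-3,1,155,0),(0,0,4.5,0),(0,0,.8,0),(0,0,.4,0)]: c=world(c,m)
print(c)
shift(c,[(455.7,385,270,21.15),(600,165,300,45.4)])
```

```text
[455.6084985393747, 385.0301696839494, 115.40000000000002, 21.15]
dx 0.1 dy 0.1 dz -154.6 turn -0.00
dx 55.3 dy 257.3 dz -184.6 turn -24.25
```

>>> {"fn": "play_rows", "kwargs": {
  "moves": [0, 0, 0, -15, 0, 0, 0, 0, -45, 0, 0, 0, 0, -80, 0, 0, 5, 20, -115, 0, 0, 12, 55, -145, -6, 0, 19, 90, -165, -12, 0, 27, 125, -180, -18, 0, 35, 160, -185, -24]
}}

```text
time: 8.7
tool_pos: [547.4, 247.3, 304.1]
tcp_rot: [3.139, -0.005, 0.794]
contact_force: [1.1, 0.6, 0.6]
grip_width: 91.4
```

Run:
```python
from h import *
c=world((455.6,385.03,115.4,21.15),(35,160,-185,-24)); print(c)
shift(c,[(600,165,300,45.4)])
```

```text
[545.9720980480311, 248.43613522417235, 300.4, 45.15]
dx -21.0 dy 97.1 dz 0.4 turn -0.25
```

>>> {"fn": "play_rows", "kwargs": {
  "moves": [0, -7, 33, 0, 0, 0, -13, 62, 0, 0, 0, -18, 84, 0, 0, 0, -21, 95, 0, 0, 0, -21, 97, 0, 0, 0, -21, 97, 0, 0, 0, -21, 97, 0, 0, 0, -21, 97, 0, 0]
}}

```text
time: 9.37
tool_pos: [599.2, 166.6, 300.6]
tcp_rot: [-3.141, -0.0, 0.79]
contact_force: [-0.6, 0.6, -0.7]
grip_width: 91.8
```

Run:
```python
from h import *
print(world((545.97,248.44,300.4,45.15),(-21,97,0,0)))
o=bot.get_obs(); print(o['tool_pos'],np.degrees(o['tcp_rot']),np.abs(o['dq']).max())
c,o=cap('wrist','w5'); zoom('w5',190,0,370,150,4,'z7'); cap('scene','s5'); zoom('s5',270,80,390,180,6,'z6')
```

```text
[599.9283727007411, 165.14237689172683, 300.4, 45.15]
[599.22810983 166.59058613 300.64321964] [-1.79981094e+02 -1.98603314e-02  4.52510233e+01] 0.0021205101843329672
```

View pics/w5.png

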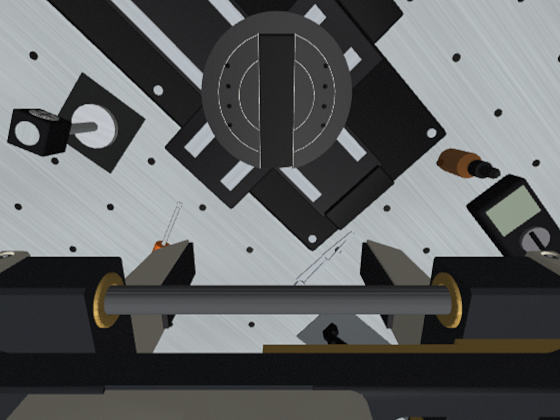

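View pics/z6.png

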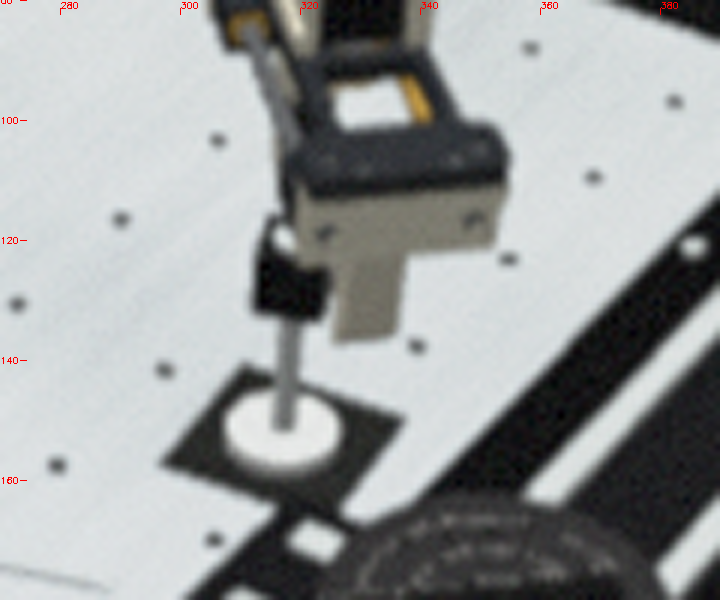

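Run:
```python
from h import *
d,im=load('w5')
o=bot.get_obs(); print(o['tool_pos'])
```

```text
[599.35243056 166.39532328 300.67296264]
```

View pics/z7.png

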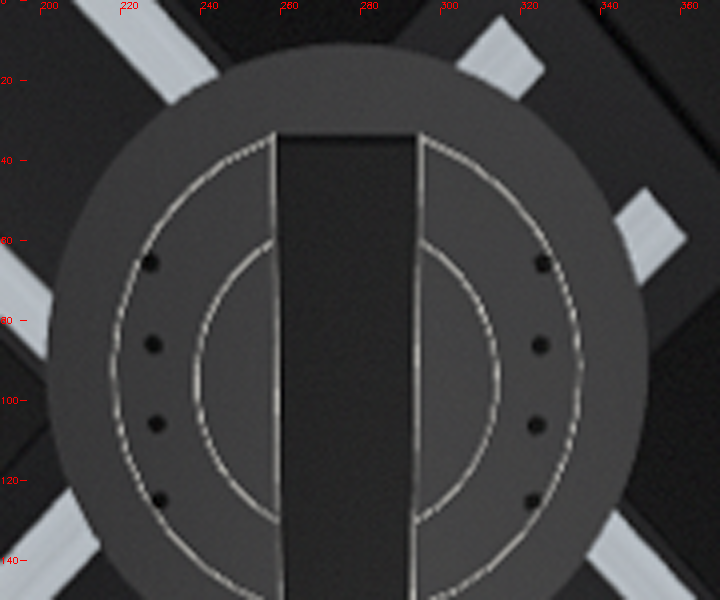

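Run:
```python
from h import *
d,im=load('w5')
P=lambda u,v,z=107:onz(d,190+u/4,v/4,z)[:2]
def fit(r):
    S=np.array([P(*q) for q in r]); A=np.c_[2*S,np.ones(len(S))]; x=np.linalg.lstsq(A,(S**2).sum(1),rcond=None)[0]; print(x[:2],np.sqrt(x[2]+x[0]**2+x[1]**2))
fit([(113,367),(275,134),(420,137),(582,367),(150,245),(545,245),(150,490),(545,490)])
fit([(195,385),(498,385),(272,241),(420,241),(278,521),(416,521)])
a,b,c,e=P(275,134),P(420,137),P(281,590),P(413,590)
for p,q in((c,a),(e,b)): w=q-p; print(np.degrees(np.arctan2(w[1],w[0])))
print('far mid',(a+b)/2, 'near',(c+e)/2)
```

```text
[663.23370107 232.31193018] 61.37756998891813
[662.22153984 231.61236842] 40.218113955187526
45.06015726297251
45.15606249289718
far mid [704.54244168 273.81259526] near [624.13056753 193.09710234]
```

Run:
```python
from h import *
shift((599.93,165.14,300.4,45.15),[(563,-168,300,-30)])
```

```text
dx -262.2 dy 208.8 dz 0.4 turn 75.15
```

>>> {"fn": "play_rows", "kwargs": {
  "moves": [0, -20, 16, 0, 7, 0, -50, 40, 0, 14, 0, -77, 61, 0, 21, 0, -104, 83, 0, 28, 0, -131, 104, 0, 35, 0, -158, 126, 0, 42, 0, -185, 147, 0, 49, 0, -207, 165, 0, 56]
}}

```text
time: 10.13
tool_pos: [570.3, -99.4, 300.7]
tcp_rot: [3.141, -0.0, -0.195]
contact_force: [-0.0, -0.3, 0.5]
grip_width: 91.6
```

Run:
```python
from h import *
c=world((599.93,165.14,300.4,45.15),(-207,165,0,56)); print(c)
shift(c,[(563,-168,300.4,-30)])
```

```text
[570.9202630339727, -97.98057152788705, 300.4, -10.850000000000001]
dx 5.4 dy 70.3 dz 0.0 turn 19.15
```

>>> {"fn": "play_rows", "kwargs": {
  "moves": [0, 2, 23, 0, 7, 0, 4, 43, 0, 13, 0, 5, 60, 0, 18, 0, 5.4, 69, 0, 19.15, 0, 5.4, 70.3, 0, 19.15, 0, 5.4, 70.3, 0, 19.15, 0, 5.4, 70.3, 0, 19.15, 0, 5.4, 70.3, 0, 19.15]
}}

```text
time: 10.8
tool_pos: [563.2, -166.8, 300.5]
tcp_rot: [-3.141, 0.0, -0.521]
contact_force: [1.1, 0.1, 0.2]
grip_width: 91.8
```

Run:
```python
from h import *
o=bot.get_obs(); print(o['tool_pos'],np.degrees(o['tcp_rot']),np.abs(o['dq']).max())
c,o=cap('wrist','w6'); zoom('w6',190,0,370,170,4,'z8')
o=bot.get_obs(); print(o['tool_pos'])
```

```text
[ 563.17403974 -166.8061397   300.53422647] [-1.79975439e+02  5.36583103e-04 -2.98495687e+01] 0.003322748815935311
[ 563.17658859 -166.92491996  300.52463087]
```

View pics/w6.png

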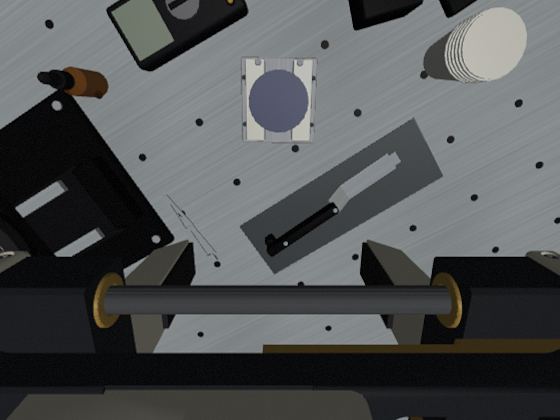

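View pics/z8.png

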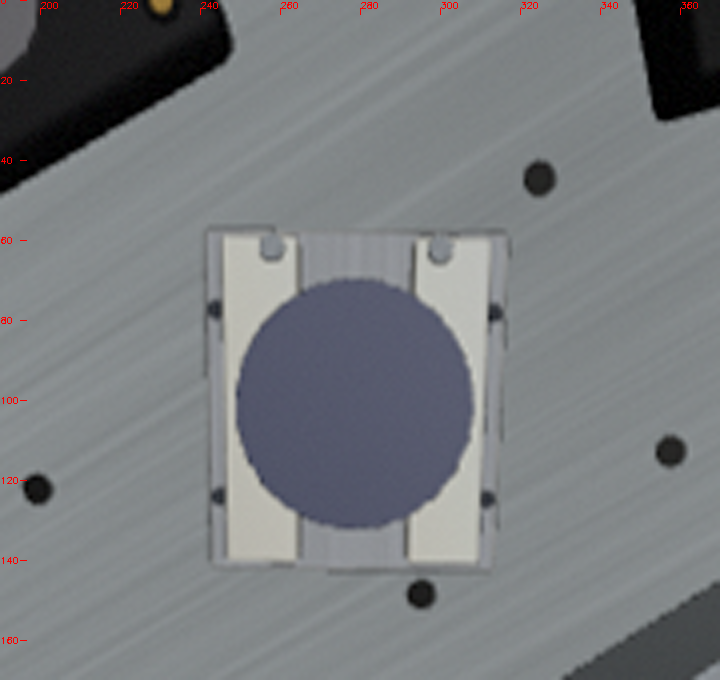

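The rest is squarely in view, with the disc at (278,101), pins at the far end, and the paddle from (270,243) to its tip at (398,157).

Run:
```python
from h import *
d,im=load('w6')
zoom('w6',230,110,450,280,3,'z9')
hsv=cv2.cvtColor(im,cv2.COLOR_BGR2HSV)
b=im.astype(int)
m=((b[:,:,0]-b[:,:,2])>14).astype(np.uint8); m[:,:235]=0;m[:,325:]=0;m[150:]=0
m=cv2.morphologyEx(m,cv2.MORPH_OPEN,np.ones((3,3)))
c=max(cv2.findContours(m,0,1)[0],key=cv2.contourArea)[:,0]
S=np.array([onz(d,u,v,42)[:2] for u,v in c]); A=np.c_[2*S,np.ones(len(S))]; x=np.linalg.lstsq(A,(S**2).sum(1),rcond=None)[0]; print('disc',x[:2],np.sqrt(x[2]+x[0]**2+x[1]**2))
P=lambda u,v,z=36:onz(d,190+u/4,v/4,z)[:2]
# rails: inner edges tops
Li=[P(299,237),P(297,558)];Ri=[P(416,237),P(408,558)];Lo=[P(222,235),P(227,558)];Ro=[P(492,237),P(477,560)]
for n,e in zip('Li Ri Lo Ro'.split(),(Li,Ri,Lo,Ro)): w=e[0]-e[1]; print(n,np.round(e,1).tolist(),np.hypot(*w),np.degrees(np.arctan2(w[1],w[0])))
print('rest centre', (Lo[0]+Lo[1]+Ro[0]+Ro[1])/4,(Li[0]+Li[1]+Ri[0]+Ri[1])/4)
print('pins', P(272,246,40),P(440,250,40))
g=cv2.cvtColor(im,cv2.COLOR_BGR2GRAY)
```

```text
disc [ 637.35872452 -210.2534148 ] 36.689100551347536
Li [[688.7, -220.7], [604.7, -170.4]] 97.85474522649592 -30.954040308285286
Ri [[670.6, -252.1], [586.4, -202.3]] 97.83544244702514 -30.565221853061168
Lo [[701.0, -200.3], [616.3, -150.2]] 98.41974714549319 -30.621842739307247
Ro [[658.9, -272.5], [574.4, -221.9]] 98.49234175617373 -30.898222205058673
rest centre [ 637.65431804 -211.22895971] [ 637.59581565 -211.37422471]
pins [ 690.08756318 -212.08048994] [ 663.35605923 -256.28494236]
```

View pics/z9.png

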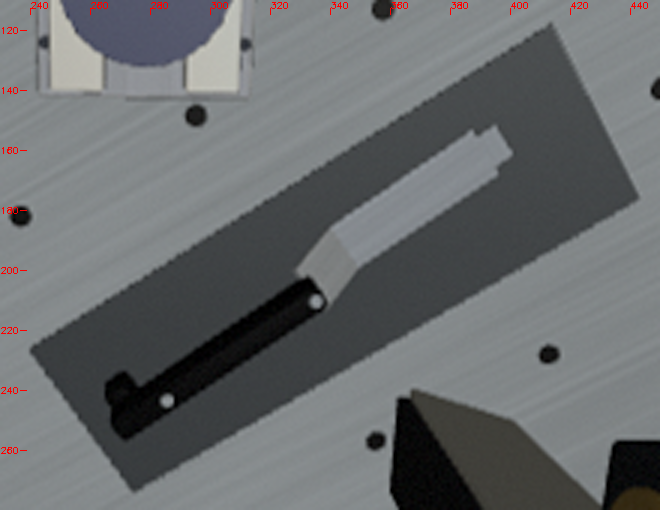

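Run:
```python
from h import *
d,im=load('w6')
P=lambda u,v,z:onz(d,230+u/3,110+v/3,z)[:2]
a=P(316,301,44);b=P(167,401,44); w=a-b; print('dots',a,b,np.hypot(*w),np.degrees(np.arctan2(w[1],w[0])))
t=(P(496,125,4)+P(513,154,4))/2; 
# blade edges
e1=[P(345,225,4),P(472,131,4)]; e2=[P(360,266,4),P(497,177,4)]
for e in (e1,e2): w=e[1]-e[0]; print(np.round(e,1).tolist(),np.degrees(np.arctan2(w[1],w[0])))
print('tip',t)
m=(e1[1]+e2[1])/2
print('blade mid',m,(e1[0]+e2[0])/2)
u=(t-b)/np.hypot(*(t-b)); print('dir b->tip',np.degrees(np.arctan2(u[1],u[0])))
n=np.array([-u[1],u[0]])
print('a off',(a-b)@n,(a-b)@u,'tip',(t-b)@u,'m off',(m-b)@n)
print('grip=tip-142u',t-142*u)
pc=np.array([P(*q,2) for q in [(30,348),(135,492),(640,198),(552,22)]]); print('pad',pc.round(1).tolist(),pc.mean(0)); w=(pc[2]-pc[1]+pc[3]-pc[0]); print(np.degrees(np.arctan2(w[1],w[0])))
# bar edges at top z 44: front end & rear end
print('bar rear', P(111,415,44),P(127,439,44))
```

```text
dots [ 472.15141245 -207.48542042] [ 462.60390453 -122.56902496] 85.45144308905193 -83.5849356191421
[[485.2, -238.0], [496.6, -311.8]] -81.27698609235561
[[462.4, -235.2], [469.9, -313.2]] -84.56377450506031
tip [ 484.93652087 -323.74627389]
blade mid [ 483.21876555 -312.50257143] [ 473.84569954 -236.59531875]
dir b->tip -83.66555062080874
a off 0.12022990197067689 85.45135850746993 tip 202.41302142540178 m off -0.46672884086566263
grip=tip-142u [ 469.26938889 -182.61321265]
pad [[507.2, -67.2], [407.3, -72.5], [424.3, -370.7], [524.1, -365.6]] [ 465.69459094 -219.0014868 ]
-86.7533418393423
bar rear [469.66556574 -95.50665335] [454.77479844 -95.78858226]
```

Run:
```python
from h import *
c=world(world((599.93,165.14,300.4,45.15),(-207,165,0,56)),(5.4,70.3,0,19.15)); print(c)
shift(c,[(469.4,-183.5,140,-83.6)])
```

```text
[562.990566087033, -168.04033106451192, 300.4, -30.0]
dx -73.3 dy 60.2 dz 160.4 turn 53.60
```

>>> {"fn": "play_rows", "kwargs": {
  "moves": [0, -10, 8, 15, 7, 0, -22, 18, 40, 14, 0, -34, 28, 65, 21, 0, -46, 38, 90, 28, 0, -57, 47, 115, 35, 0, -66, 54, 138, 42, 0, -72, 59, 152, 49, 0, -73.3, 60.2, 160.4, 53.6]
}}

```text
time: 11.52
tool_pos: [467.5, -182.4, 138.2]
tcp_rot: [3.139, 0.002, -1.464]
contact_force: [0.3, 1.0, -0.2]
grip_width: 91.7
```

>>> {"fn": "play_rows", "kwargs": {
  "moves": [0, 0, 0, 0, 0, 0, 0, 0, 0, 0, 0, 0, 0, 0, 0]
}}

```text
time: 11.77
tool_pos: [470.3, -183.5, 140.9]
tcp_rot: [-3.14, -0.001, -1.456]
contact_force: [-0.1, 0.2, -0.3]
grip_width: 91.9
```

Run:
```python
from h import *
o=bot.get_obs(); print(o['tool_pos'],np.degrees(o['tcp_rot']),np.abs(o['dq']).max(),o['joint_positions'])
c,o=cap('wrist','w7')
```

```text
[ 470.27614374 -183.49163929  140.86357687] [-1.79911732e+02 -4.98955519e-02 -8.34113338e+01] 0.009257860801253529 [-5.24082137e-01  3.88289919e-01  1.70056222e+00  2.53366408e-04
  1.05098458e+00  2.50239027e+00]
```

View pics/w7.png

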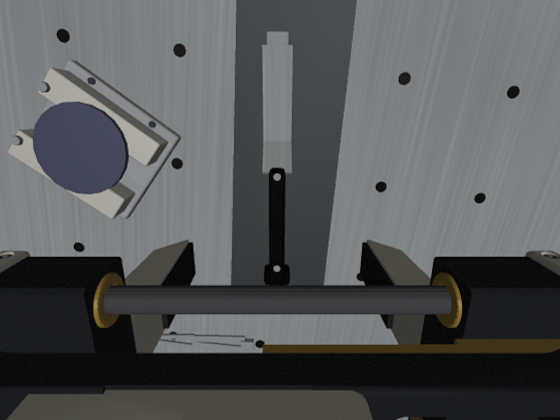

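The paddle lies straight along the image (tip (277,32), dots (277,177) and (277,269)), so the alignment is good. I'll check the fore-aft position.

Run:
```python
from h import *
d,im=load('w7')
zoom('w7',220,20,340,290,3,'z10')
a=onz(d,277.2,177,44);b=onz(d,277,269,44);t=onz(d,277.7,32,4); print(a,b,t)
u=(t-b)[:2]; u/=np.hypot(*u); print(np.degrees(np.arctan2(u[1],u[0])), t[:2]-142*u)
print(np.hypot(*(a-t)[:2]),np.hypot(*(b-t)[:2]))
```

```text
[ 473.01241364 -206.72198829   44.        ] [ 463.41933996 -121.38185461   44.        ] [ 485.95942812 -322.80752149    4.        ]
-83.61500713477426 [ 470.16780169 -181.68833593]
116.80529184284862 202.6828923536432
```

View pics/z10.png

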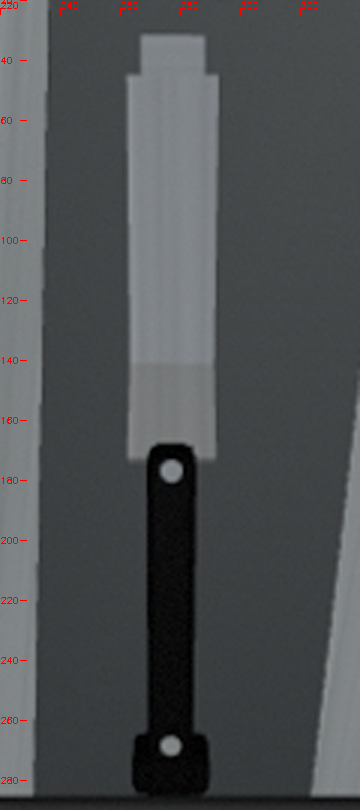

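>>> {"fn": "play_rows", "kwargs": {
  "moves": [0, -1, 0, 20, 0, 0, -1, 0, 50, 0, 0, -1, 0, 78, 0, 0, -1, 0, 95, 0, 0, -1, 0, 102, 0, 150, -1, 0, 104, 0, 200, -1, 0, 104, 0, 255, -1, 0, 104, 0]
}}

```text
time: 12.48
tool_pos: [470.3, -183.0, 37.2]
tcp_rot: [-3.14, -0.001, -1.459]
contact_force: [0.3, -0.3, -1.0]
grip_width: 76.6
```

>>> {"fn": "play_rows", "kwargs": {
  "moves": [255, 0, 0, 0, 0, 255, 0, 0, 0, 0, 255, 0, 0, 0, 0, 255, 0, 0, 0, 0, 255, 0, 0, 0, 0, 255, 0, 0, 0, 0, 255, 0, 0, 0, 0, 255, 0, 0, 0, 0]
}}

```text
time: 13.15
tool_pos: [469.3, -182.6, 36.0]
tcp_rot: [3.142, 0.0, -1.459]
contact_force: [0.1, -0.6, 0.3]
grip_width: 23.2
```

>>> {"fn": "play_rows", "kwargs": {
  "moves": [255, 0, 0, 0, 0, 255, 0, 0, 0, 0, 255, 0, 0, 0, 0, 255, 0, 0, 0, 0]
}}

```text
time: 13.48
tool_pos: [469.3, -182.6, 36.0]
tcp_rot: [-3.142, 0.0, -1.459]
contact_force: [-1.0, -0.5, 0.1]
grip_width: 13.4
```

Run:
```python
from h import *
o=bot.get_obs(); print(o['tool_pos'],np.degrees(o['tcp_rot']),o['grip_width'],o['contact_force'])
c=world((562.99,-168.04,300.4,-30),(-73.3,60.2,160.4,53.6)); c=world(c,(-1,0,104,0)); print(c)
```

```text
[ 469.2809227  -182.58340285   35.97230602] [-1.79997960e+02  1.50661232e-03 -8.36037701e+01] 13.354043403890028 [-0.99735121 -0.52646081  0.13937158]
[469.2988689703943, -182.5309613886626, 35.99999999999997, -83.6]
```

Run:
```python
from h import *
shift((469.3,-182.53,36,-83.6),[(450,-99.7,110,-30.7)])
```

```text
dx -84.5 dy 9.9 dz -74.0 turn -52.90
```

>>> {"fn": "play_rows", "kwargs": {
  "moves": [255, 0, 0, -5, 0, 255, 0, 0, -15, 0, 255, -3, 0, -30, 0, 255, -12, 1, -46, 0, 255, -24, 2, -60, -4, 255, -38, 4, -70, -10, 255, -52, 6, -74, -17, 255, -65, 8, -74, -24]
}}

```text
time: 14.15
tool_pos: [454.6, -118.5, 112.0]
tcp_rot: [-3.14, -0.002, -1.034]
contact_force: [0.4, 0.7, -2.7]
grip_width: 13.4
```

Run:
```python
from h import *
c=world((469.3,-182.53,36,-83.6),(-65,8,-74,-24)); print(c)
shift(c,[(450,-99.7,110,-30.7)])
```

```text
[454.10437605330407, -118.82683671221184, 110.0, -59.599999999999994]
dx -18.6 dy -6.1 dz 0.0 turn -28.90
```

>>> {"fn": "play_rows", "kwargs": {
  "moves": [255, -6, -2, 0, -7, 255, -12, -4, 0, -14, 255, -16, -5, 0, -21, 255, -18, -6, 0, -26, 255, -18.6, -6.1, 0, -28.9, 255, -18.6, -6.1, 0, -28.9, 255, -18.6, -6.1, 0, -28.9]
}}

```text
time: 14.73
tool_pos: [450.0, -99.7, 110.6]
tcp_rot: [-3.141, -0.001, -0.538]
contact_force: [-0.3, -0.9, -1.4]
grip_width: 13.0
```

Run:
```python
from h import *
o=bot.get_obs(); print(o['tool_pos'],np.degrees(o['tcp_rot']),o['grip_width'],o['contact_force'],np.abs(o['dq']).max())
c,o=cap('wrist','w8'); cap('scene','s8'); cap('side','d8')
zoom('s8',140,160,320,340,4,'z11')
```

```text
[450.03192302 -99.74774412 110.61565248] [-1.79989672e+02 -3.95582318e-02 -3.08004445e+01] 13.008812085099535 [-0.29024282 -0.92986484 -1.35538636] 0.009680987686142378
```

View pics/w8.png

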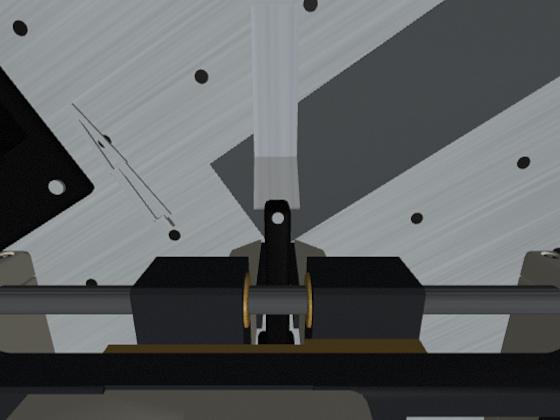

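View pics/z11.png

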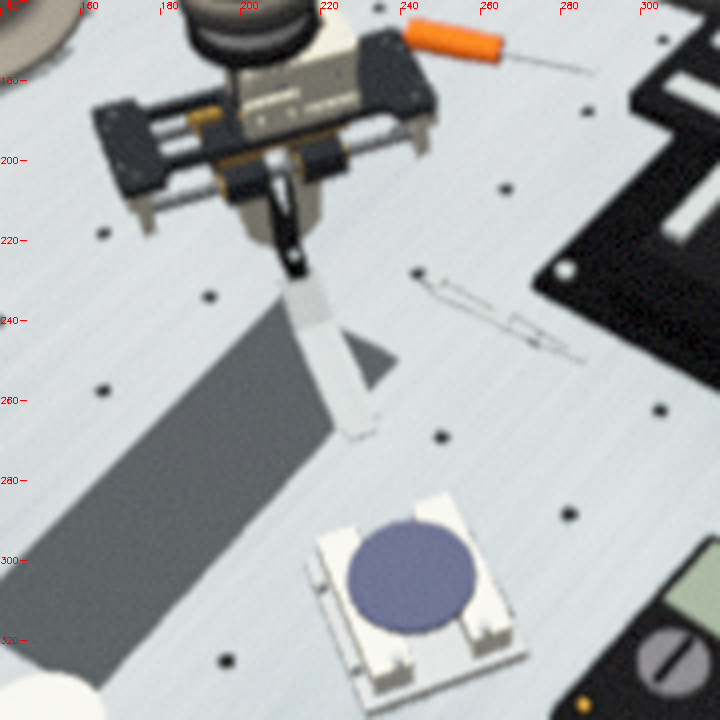

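View pics/d8.png

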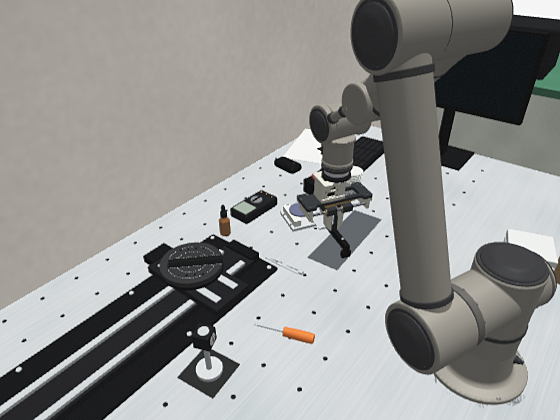

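Run:
```python
from h import *
d,im=load('w8')
zoom('w8',235,0,320,225,3,'z12')
C=np.linalg.inv(np.array(d['T_tool_cam']))
def pt(p):
    q=C@np.append(p,1); return np.round([d['fx']*q[0]/q[2]+d['cx'],d['fy']*q[1]/q[2]+d['cy']],1)
for n,p in dict(dot=(25.2,0,-8),front=(30,0,-8),rootL=(50,-13,32),rootR=(50,13,32),midL=(98,-13,32),midR=(98,13,32)).items(): print(n,pt(p), 'if 1mm lower',pt(np.array(p)+[0,0,1]))
```

```text
dot [277.3 216.3] if 1mm lower [277.3 215.7]
front [277.3 207.5] if 1mm lower [277.3 206.9]
rootL [256.2 156.8] if 1mm lower [256.3 156.5]
rootR [298.5 156.7] if 1mm lower [298.4 156.5]
midL [254.5  72.6] if 1mm lower [254.6  72.8]
midR [300.   72.6] if 1mm lower [299.9  72.8]
```

View pics/z12.png

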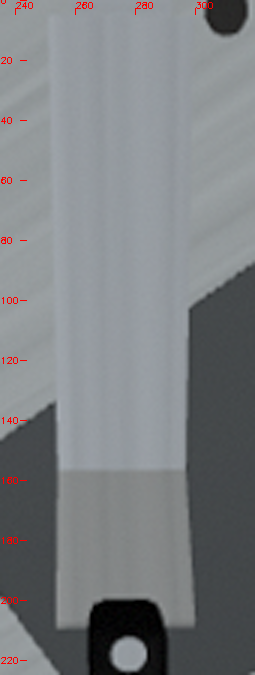

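Run:
```python
from h import *
d,im=load('s8')
u=np.array([np.cos(np.radians(-30.8)),np.sin(np.radians(-30.8))]); n=np.array([-u[1],u[0]])
for s,l in [(142,0),(134,13),(134,-13),(50,13),(50,-13)]:
    P=np.append(np.array([450,-99.7])+s*u+l*n,78.6); print(s,l,proj(d,P).round(1),'2mm lower',proj(d,P-[0,0,2]).round(1))
zoom('s8',195,220,245,275,12,'z13')
```

```text
142 0 [229.8 268.7] 2mm lower [229.9 269.2]
134 13 [233.9 264.5] 2mm lower [233.9 265. ]
134 -13 [223.4 267.9] 2mm lower [223.5 268.5]
50 13 [222.5 239.6] 2mm lower [222.5 240.1]
50 -13 [212.4 242.7] 2mm lower [212.5 243.3]
```

View pics/z13.png

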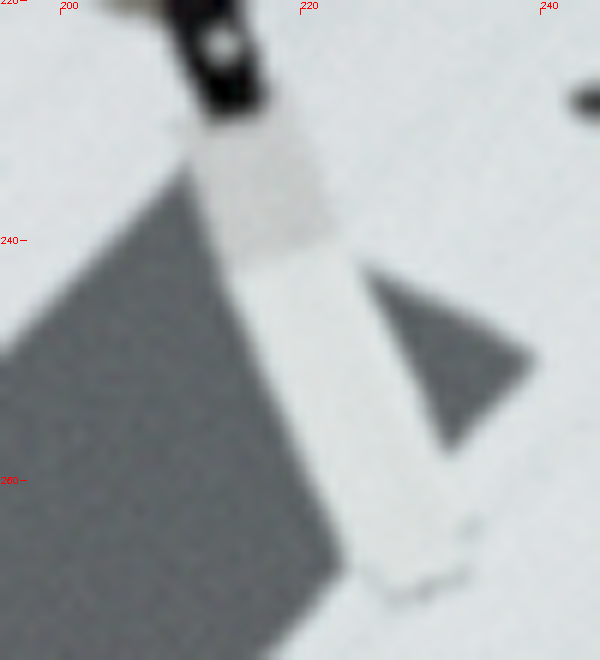

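Run:
```python
from h import *
C=np.array([637.45,-210.7]); a=np.radians(-30.7); u=np.array([np.cos(a),np.sin(a)]); Y=np.array([np.sin(a),-np.cos(a)])
t=C-98*u+1.0*Y; print(t)
shift((450.0,-99.7,110,-30.7),[(*t,57,-30.7)])
```

```text
[ 552.67393447 -161.52664632]
dx 119.8 dy 0.7 dz 53.0 turn -0.00
```

>>> {"fn": "play_rows", "kwargs": {
  "moves": [255, 0, 0.7, 8, 0, 255, 0, 0.7, 22, 0, 255, 0, 0.7, 38, 0, 255, 0, 0.7, 49, 0, 255, 0, 0.7, 53, 0, 255, 0, 0.7, 53, 0, 255, 0, 0.7, 53, 0, 255, 0, 0.7, 53, 0]
}}

```text
time: 15.55
tool_pos: [450.0, -100.5, 57.5]
tcp_rot: [-3.141, -0.001, -0.536]
contact_force: [0.5, 0.7, -1.1]
grip_width: 13.1
```

Run:
```python
from h import *
o=bot.get_obs(); print(o['tool_pos'],np.degrees(o['tcp_rot']),o['grip_width'],o['contact_force'],np.abs(o['dq']).max())
c,o=cap('wrist','w9'); cap('scene','s9')
zoom('s9',180,210,300,340,5,'z14')
```

```text
[ 450.03537922 -100.54342539   57.49448004] [-1.79986575e+02 -6.12576099e-02 -3.07173730e+01] 13.12220935129215 [ 0.49305895  0.71610972 -1.13047305] 0.006577979810806655
```

View pics/w9.png

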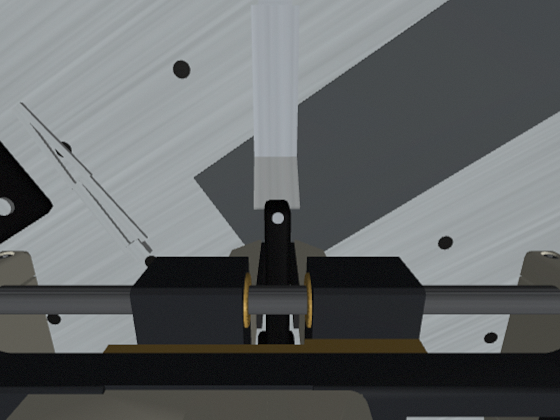

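View pics/z14.png

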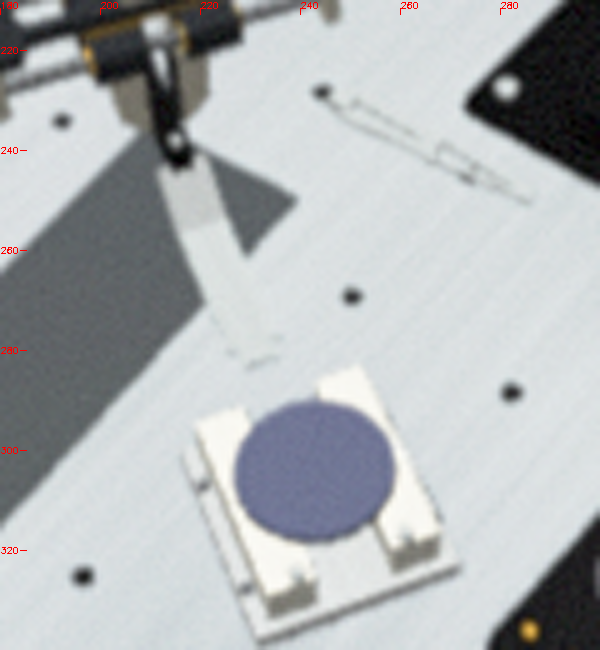

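>>> {"fn": "play_rows", "kwargs": {
  "moves": [255, 4, 0, 0, 0, 255, 12, 0, 0, 0, 255, 24, 0, 0, 0, 255, 38, 0, 0, 0, 255, 50, 0, 0, 0, 255, 58, 0, 0, 0, 255, 60, 0, 0, 0, 255, 60, 0, 0, 0]
}}

```text
time: 16.32
tool_pos: [501.5, -131.3, 56.9]
tcp_rot: [-3.141, -0.0, -0.536]
contact_force: [-0.5, -0.7, -1.8]
grip_width: 13.3
```

Run:
```python
from h import *
o=bot.get_obs(); print(o['tool_pos'],np.degrees(o['tcp_rot']),o['grip_width'],o['contact_force'],np.abs(o['dq']).max())
c,o=cap('wrist','w10'); cap('scene','s10')
zoom('s10',180,210,300,340,5,'z15')
```

```text
[ 501.52784028 -131.27606479   56.87936073] [-1.79993480e+02 -2.83206857e-03 -3.07252114e+01] 13.273182563548398 [-0.53950271 -0.65246655 -1.82106086] 0.03411548033758452
```

View pics/w10.png

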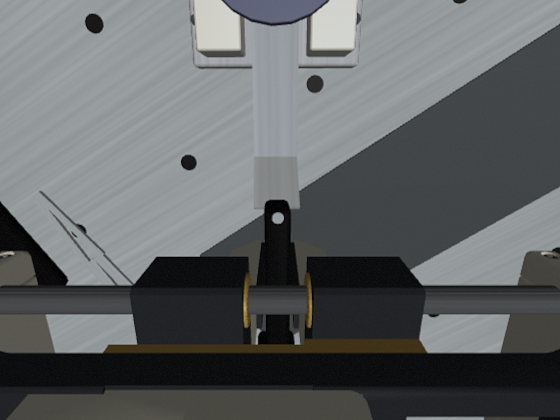

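View pics/z15.png

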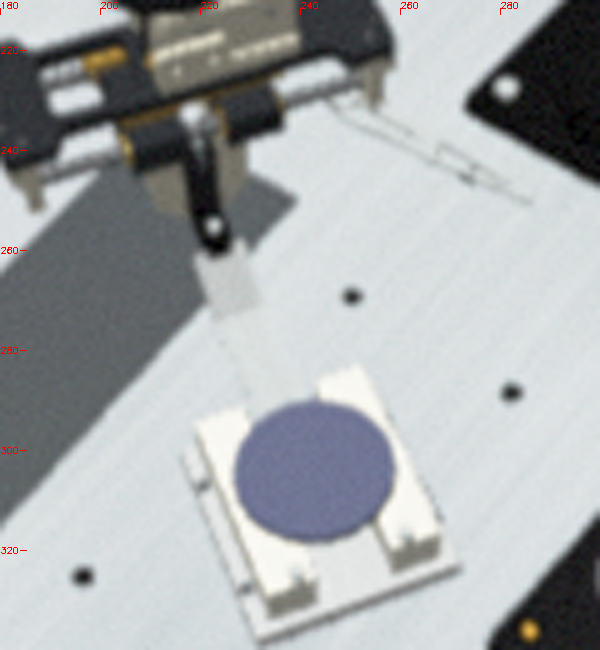

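The blade runs inside the channel without touching (channel 243 to 311, blade 253 to 298), and the disc hasn't moved. I'll go on in.

>>> {"fn": "play_rows", "kwargs": {
  "moves": [255, 4, 0, 0, 0, 255, 12, 0.3, 0, 0, 255, 24, 0.6, 0, 0, 255, 38, 1, 0, 0, 255, 50, 1, 0, 0, 255, 57, 1, 0, 0, 255, 59.5, 1, 0, 0, 255, 60, 1, 0, 0]
}}

```text
time: 17.08
tool_pos: [552.4, -162.6, 56.8]
tcp_rot: [-3.142, 0.0, -0.536]
contact_force: [-0.4, 0.2, -1.1]
grip_width: 13.2
```

Run:
```python
from h import *
o=bot.get_obs(); print(o['tool_pos'],np.degrees(o['tcp_rot']),o['grip_width'],o['contact_force'],np.abs(o['dq']).max())
c,o=cap('wrist','w11'); cap('scene','s11')
zoom('s11',180,210,300,340,5,'z16')
```

```text
[ 552.40576993 -162.62339081   56.79773522] [-1.79996889e+02  1.46125981e-02 -3.07133353e+01] 13.20465385351252 [-0.35026644  0.23755823 -1.12942504] 0.013521951045796685
```

View pics/w11.png

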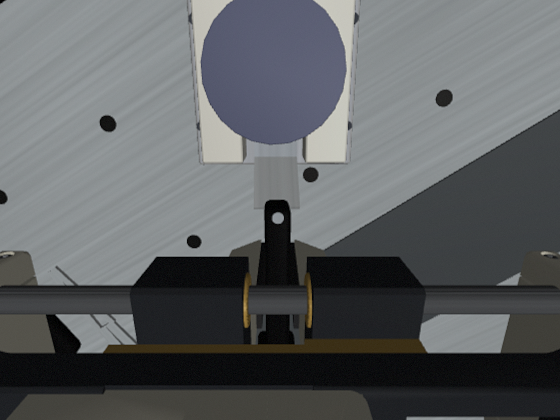

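View pics/z16.png

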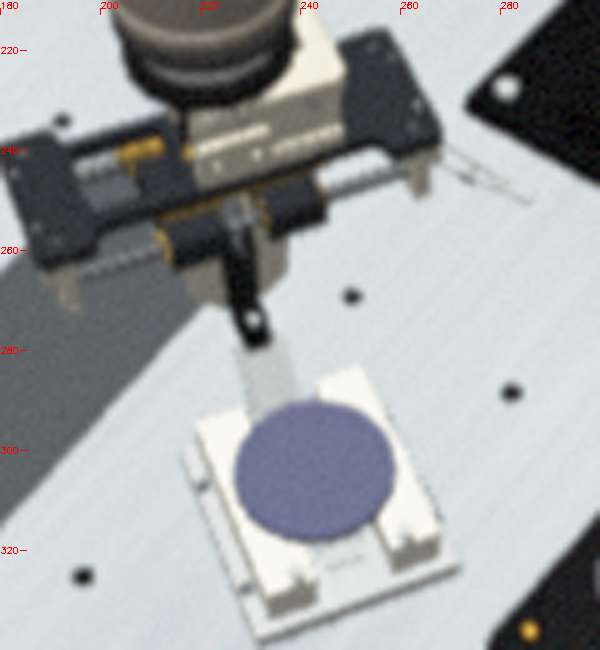

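>>> {"fn": "play_rows", "kwargs": {
  "moves": [255, 0, 0, -2, 0, 255, 0, 0, -5, 0, 255, 0, 0, -7, 0, 255, 0, 0, -8, 0, 255, 0, 0, -9, 0, 255, 0, 0, -10, 0, 255, 0, 0, -11, 0, 255, 0, 0, -12, 0]
}}

```text
time: 17.85
tool_pos: [552.1, -162.4, 69.0]
tcp_rot: [-3.142, 0.0, -0.536]
contact_force: [-0.2, 1.2, -2.5]
grip_width: 13.2
```

>>> {"fn": "play_rows", "kwargs": {
  "moves": [255, 0, 0, -1, 0, 255, 0, 0, -2, 0, 255, 0, 0, -3.5, 0, 255, 0, 0, -6, 0, 255, 0, 0, -10, 0, 255, 0, 0, -14, 0, 255, 0, 0, -17, 0, 255, 0, 0, -18, 0]
}}

```text
time: 18.52
tool_pos: [552.6, -162.6, 87.9]
tcp_rot: [-3.141, -0.001, -0.536]
contact_force: [-0.0, -0.4, -3.0]
grip_width: 13.3
```

Run:
```python
from h import *
o=bot.get_obs(); print(o['tool_pos'],np.degrees(o['tcp_rot']),o['grip_width'],o['contact_force'],np.abs(o['dq']).max())
c,o=cap('wrist','w12'); cap('scene','s12')
zoom('s12',180,210,300,340,5,'z17')
```

```text
[ 552.63618299 -162.62776957   87.8539896 ] [-1.79986624e+02 -7.39299597e-02 -3.07056563e+01] 13.25644125025457 [-0.04691213 -0.43831848 -2.96357113] 0.017747188865642118
```

View pics/w12.png

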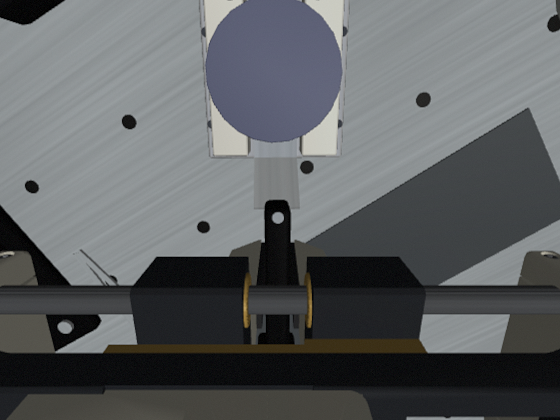

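View pics/z17.png

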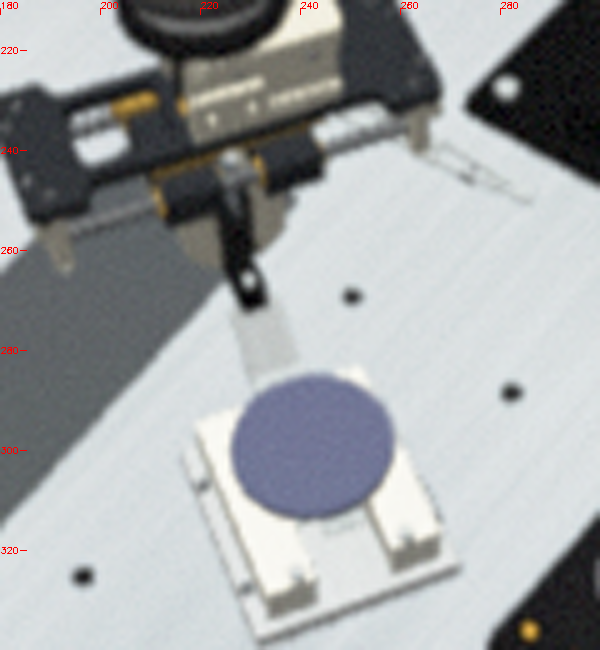

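```bash
cat >> h.py <<'E'
def disc_tool(fn,zt=26.0,r=38.0):
    d,im=load(fn); b=im.astype(int)
    m=((b[:,:,0]-b[:,:,2])>14).astype(np.uint8); m[:,:180]=0;m[:,370:]=0;m[170:]=0
    m=cv2.morphologyEx(m,cv2.MORPH_OPEN,np.ones((3,3)))
    c=max(cv2.findContours(m,0,cv2.CHAIN_APPROX_NONE)[0],key=cv2.contourArea)[:,0]
    c=c[(c[:,1]>3)]
    T=np.array(d['T_tool_cam']); P=[]
    for u,v in c:
        q=T[:3,:3]@np.array([(u-d['cx'])/d['fx'],(v-d['cy'])/d['fy'],1]); P.append((T[:3,3]+q*(zt-T[2,3])/q[2])[:2])
    S=np.array(P); A=np.c_[2*S,np.ones(len(S))]; x=np.linalg.lstsq(A,(S**2).sum(1),rcond=None)[0]
    return x[:2],np.sqrt(x[2]+x[0]**2+x[1]**2),len(S)
E
python3 - <<'E'
from h import *
print(disc_tool('w12'))
E
```

```text
(array([97.3174192 , -2.20278987]), np.float64(37.21741920518785), 336)
```

>>> {"fn": "play_rows", "kwargs": {
  "moves": [255, 0, 0, -2, 0, 255, 0, 0, -6, 0, 255, 0, 0, -13, 0, 255, 0, 0, -23, 0, 255, 0, 0, -35, 0, 255, 0, 0, -48, 0, 255, 0, 0, -61, 0, 255, 0, 0, -74, 0]
}}

```text
time: 19.28
tool_pos: [552.4, -162.5, 162.7]
tcp_rot: [-3.141, -0.001, -0.536]
contact_force: [0.2, 0.6, -1.9]
grip_width: 13.3
```

Run:
```python
from h import *
c=(450,-99.7,110,-30.7)
for m in [(0,.7,53,0),(60,0,0,0),(60,1,0,0),(0,0,-12,0),(0,0,-18,0),(0,0,-74,0)]: c=world(c,m)
print(c); a=np.radians(45.1); X=np.array([np.cos(a),np.sin(a)]); Y=np.array([np.sin(a),-np.cos(a)])
t=np.array([662.6,231.6])-97.3*X+2.2*Y; print(t)
shift(c,[(*t,200,45.1)])
```

```text
[552.3143496311751, -162.4268990111074, 161.0, -30.7]
[595.47704382 161.12561633]
dx -128.1 dy -300.2 dz -39.0 turn -75.80
```

>>> {"fn": "play_rows", "kwargs": {
  "moves": [255, -0.4, -0.9, -11, 0, 255, -1.6, -3.7, -20, -1, 255, -3.5, -8.3, -28, -2, 255, -6.3, -14.7, -34, -4, 255, -9.8, -23, -37, -6.5, 255, -14.1, -33.1, -39, -9.5, 255, -19.3, -45.1, -39, -12.5, 255, -24.8, -58, -39, -15.8]
}}

```text
time: 19.95
tool_pos: [560.5, -98.9, 200.2]
tcp_rot: [-3.141, 0.0, -0.256]
contact_force: [0.5, -0.1, -2.4]
grip_width: 13.4
```

Run:
```python
from h import *
c=world((552.31,-162.43,161.0,-30.7),(-24.8,-58,-39,-15.8)); print(c)
shift(c,[(595.48,161.13,200,45.1)])
```

```text
[560.5971529032706, -99.89710388317351, 200.0, -14.899999999999999]
dx -33.4 dy -261.2 dz 0.0 turn -60.00
```

>>> {"fn": "play_rows", "kwargs": {
  "moves": [255, -1.9, -14.9, 0, -3.3, 255, -3.8, -29.8, 0, -6.7, 255, -5.7, -44.7, 0, -10, 255, -7.6, -59.5, 0, -13.4, 255, -9.5, -74.4, 0, -16.8, 255, -11.4, -89.3, 0, -20.2, 255, -13.3, -104, 0, -23.6, 255, -15.2, -119, 0, -27]
}}

```text
time: 20.62
tool_pos: [576.2, 20.4, 200.0]
tcp_rot: [-3.141, 0.001, 0.216]
contact_force: [0.4, 0.7, -2.8]
grip_width: 13.1
```

Run:
```python
from h import *
c=world((560.6,-99.9,200,-14.9),(-15.2,-119,0,-27)); print(c)
shift(c,[(595.48,161.13,200,45.1)])
```

```text
[576.5098859797247, 19.007171895189558, 200.0, 12.1]
dx 48.3 dy -135.0 dz 0.0 turn -33.00
```

>>> {"fn": "play_rows", "kwargs": {
  "moves": [255, 5, -14.1, 0, -3.4, 255, 10.1, -28.3, 0, -6.8, 255, 15.2, -42.4, 0, -10.2, 255, 20.2, -56.5, 0, -13.6, 255, 24.9, -69.7, 0, -17, 255, 29.3, -82, 0, -20.2, 255, 33.4, -93.3, 0, -23.2, 255, 37, -103.6, 0, -26]
}}

```text
time: 21.28
tool_pos: [590.5, 129.6, 199.9]
tcp_rot: [-3.141, 0.001, 0.67]
contact_force: [0.2, 0.8, -2.8]
grip_width: 13.3
```

Run:
```python
from h import *
c=world((576.51,19.0,200,12.1),(37,-103.6,0,-26)); print(c)
shift(c,[(595.48,161.13,200,45.1)])
```

```text
[590.9714966432325, 128.054230155633, 200.0, 38.1]
dx 24.0 dy -23.2 dz 0.0 turn -7.00
```

>>> {"fn": "play_rows", "kwargs": {
  "moves": [255, 7, -6.8, 0, -2.3, 255, 12.5, -12, 0, -4, 255, 17, -16.4, 0, -5.3, 255, 20.5, -19.8, 0, -6.2, 255, 22.8, -22, 0, -6.8, 255, 24, -23.2, 0, -7, 255, 24, -23.2, 0, -7, 255, 24, -23.2, 0, -7]
}}

```text
time: 21.95
tool_pos: [595.5, 160.7, 200.0]
tcp_rot: [3.142, 0.0, 0.787]
contact_force: [0.1, 0.8, -2.8]
grip_width: 13.5
```

Run:
```python
from h import *
o=bot.get_obs(); print(o['tool_pos'],np.degrees(o['tcp_rot']),o['grip_width'],o['contact_force'],np.abs(o['dq']).max())
c,o=cap('wrist','w13'); cap('scene','s13')
zoom('s13',280,110,420,240,5,'z18')
print(disc_tool('w13'))
```

```text
[595.49418163 160.74936688 200.0099601 ] [1.79998551e+02 1.04254516e-02 4.50631780e+01] 13.454698148127537 [ 0.11782141  0.78223942 -2.76409532] 0.0056987087462987305
(array([97.42807366, -2.45418414]), np.float64(37.53224460769125), 337)
```

View pics/w13.png

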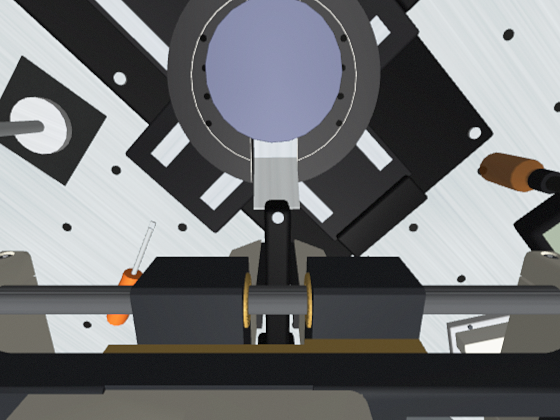

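View pics/z18.png

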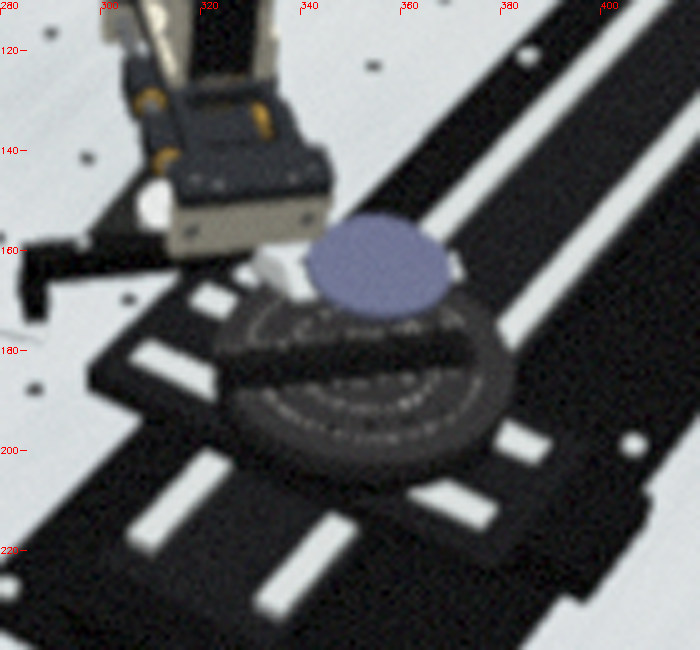

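Run:
```python
from h import *
d,im=load('w13')
C=np.array([662.6,231.6]); a=np.radians(45.1); X=np.array([np.cos(a),np.sin(a)]); Y=np.array([np.sin(a),-np.cos(a)])
for n,r,w in [('ringL',61.7,-Y),('ringR',61.7,Y),('rimL',80,-Y),('rimR',80,Y),('rim back',80,-X),]: print(n,proj(d,np.append(C+r*w,107)).round(1))
for l in (-18,18): print('slot mouth',l,proj(d,np.append(C-70*X+l*Y,107)).round(1))
zoom('w13',150,0,400,200,3,'z19')
```

```text
ringL [192.6  82.1]
ringR [355.9  81.8]
rimL [168.4  82.2]
rimR [380.1  81.8]
rim back [274.6 185.1]
slot mouth -18 [252.7 173.2]
slot mouth 18 [296.5 173.2]
```

View pics/z19.png

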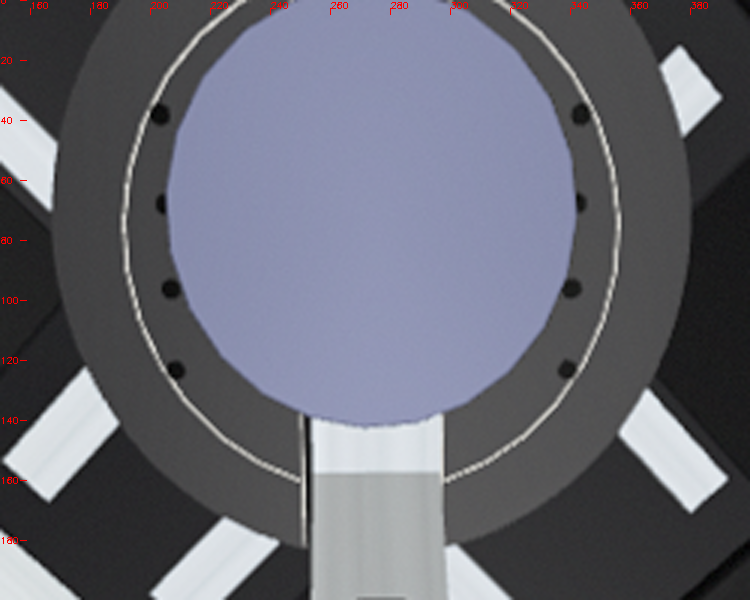

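>>> {"fn": "play_rows", "kwargs": {
  "moves": [255, 0, 0, 2, 0, 255, 0.2, -0.2, 6, 0, 255, 0.4, -0.4, 13, 0, 255, 0.5, -0.5, 22, 0, 255, 0.5, -0.5, 32, 0, 255, 0.5, -0.5, 41, 0, 255, 0.5, -0.5, 48, 0, 255, 0.5, -0.5, 52, 0]
}}

```text
time: 22.72
tool_pos: [594.8, 161.7, 146.2]
tcp_rot: [-3.14, 0.002, 0.787]
contact_force: [-1.2, -0.5, -2.4]
grip_width: 13.2
```

>>> {"fn": "play_rows", "kwargs": {
  "moves": [255, 0, 0, 2, 0, 255, 0, 0, 3, 0, 255, 0, 0, 3, 0, 255, 0, 0, 3, 0]
}}

```text
time: 23.05
tool_pos: [595.8, 161.9, 145.5]
tcp_rot: [3.141, -0.001, 0.787]
contact_force: [-0.0, 0.2, -1.6]
grip_width: 13.2
```

Run:
```python
from h import *
o=bot.get_obs(); print(o['tool_pos'],np.degrees(o['tcp_rot']),o['grip_width'],o['contact_force'],np.abs(o['dq']).max())
c,o=cap('wrist','w14'); cap('scene','s14')
zoom('s14',280,110,420,240,5,'z20'); zoom('w14',150,0,400,200,3,'z21')
print(disc_tool('w14'))
```

```text
[595.81368621 161.85562001 145.48627056] [ 1.79967544e+02 -4.82744914e-02  4.50945374e+01] 13.178187827081278 [-0.03723744  0.20007792 -1.56835086] 0.0019322695230555172
(array([97.49777193, -2.45040084]), np.float64(37.51680377530693), 337)
```

View pics/z20.png

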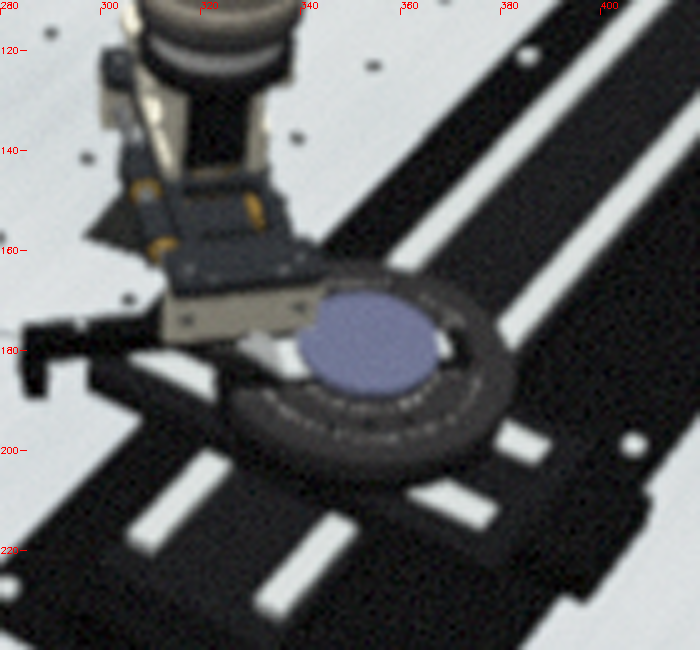

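View pics/z21.png

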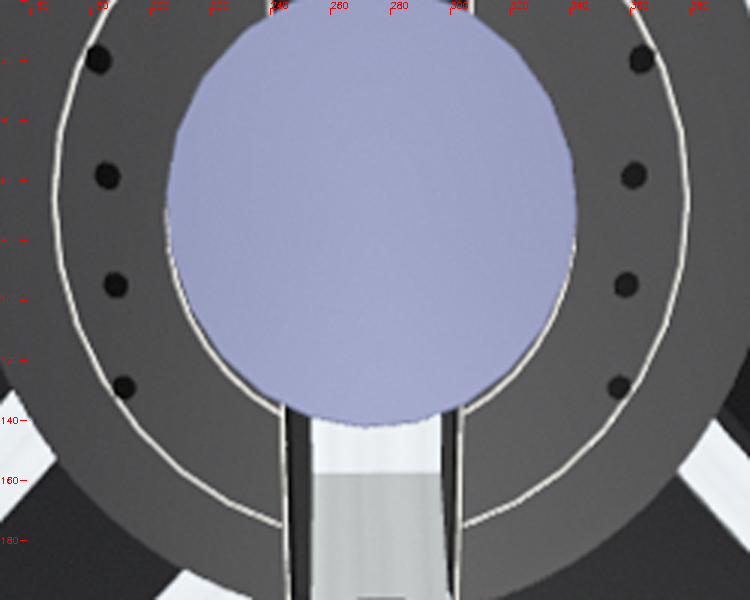

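>>> {"fn": "play_rows", "kwargs": {
  "moves": [255, 0, 0, 1, 0, 255, 0, 0, 2, 0, 255, 0, 0, 3, 0, 255, 0, 0, 4, 0, 255, 0, 0, 5, 0, 255, 0, 0, 5.8, 0, 255, 0, 0, 6.6, 0, 255, 0, 0, 7.4, 0]
}}

```text
time: 23.82
tool_pos: [595.6, 161.8, 137.6]
tcp_rot: [3.142, -0.0, 0.787]
contact_force: [0.6, -0.1, -2.0]
grip_width: 13.4
```

>>> {"fn": "play_rows", "kwargs": {
  "moves": [255, 0, 0, 0.8, 0, 255, 0, 0, 1.6, 0, 255, 0, 0, 2.4, 0, 255, 0, 0, 3.2, 0, 255, 0, 0, 4, 0, 255, 0, 0, 4.5, 0, 255, 0, 0, 4.5, 0, 255, 0, 0, 4.5, 0]
}}

```text
time: 24.48
tool_pos: [595.5, 161.8, 133.1]
tcp_rot: [-3.142, -0.0, 0.787]
contact_force: [1.2, -0.4, -2.6]
grip_width: 13.2
```

Run:
```python
from h import *
o=bot.get_obs(); print(o['tool_pos'],np.degrees(o['tcp_rot']),o['grip_width'],o['contact_force'],np.abs(o['dq']).max())
c,o=cap('wrist','w15'); cap('scene','s15')
zoom('s15',280,110,420,240,5,'z22'); zoom('w15',150,0,400,200,3,'z23')
```

```text
[595.51480391 161.78313469 133.09887813] [-1.79996911e+02 -2.34306956e-03  4.50914346e+01] 13.23713735313095 [ 1.16854048 -0.3637199  -2.57486038] 0.0031331924378301956
```

View pics/z22.png

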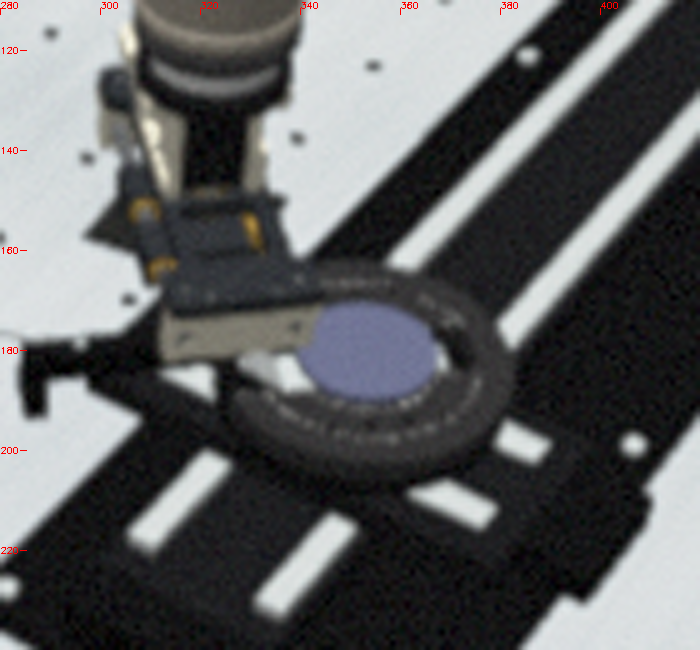

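View pics/z23.png

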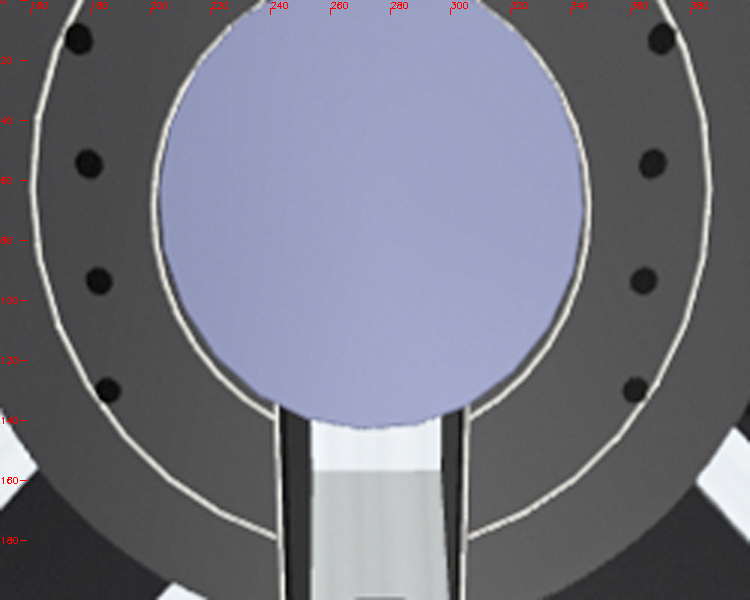

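The disc sits on the stage, concentric with the engraved circle, and grew 3.4 % in the wrist view as the blade sank, so it is clear of the blade. I'll withdraw along the slot.

>>> {"fn": "play_rows", "kwargs": {
  "moves": [255, -1, 0, 0, 0, 255, -3, 0, 0, 0, 255, -6, 0, 0, 0, 255, -10, 0, 0, 0, 255, -15, 0, 0, 0, 255, -20, 0, 0, 0, 255, -25, 0, 0, 0, 255, -30, 0, 0, 0]
}}

```text
time: 25.25
tool_pos: [573.9, 140.1, 133.2]
tcp_rot: [3.142, -0.0, 0.787]
contact_force: [0.1, -0.6, -2.0]
grip_width: 13.2
```

Run:
```python
from h import *
o=bot.get_obs(); print(o['tool_pos'],np.degrees(o['tcp_rot']),o['grip_width'],o['contact_force'],np.abs(o['dq']).max())
c,o=cap('wrist','w16');
```

```text
[573.89172603 140.05808853 133.19237401] [ 1.79999543e+02 -3.38120202e-03  4.50832497e+01] 13.18030223649921 [ 0.06202815 -0.56025042 -1.98036325] 0.1570944573282018
```

View pics/w16.png

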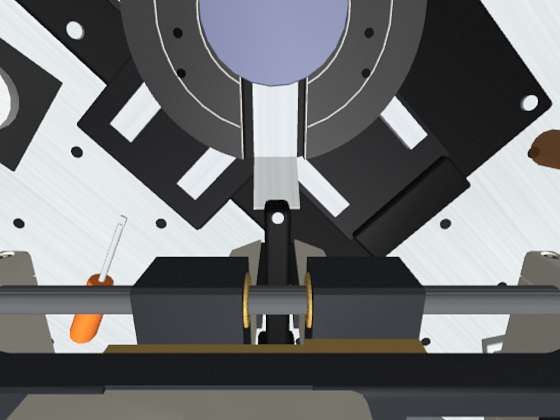

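>>> {"fn": "play_rows", "kwargs": {
  "moves": [255, -7, 0, 0, 0, 255, -16, 0, 0, 0, 255, -28, 0, 0, 0, 255, -42, 0, 0, 0, 255, -58, 0, 0, 0, 255, -74, 0, 0, 0, 255, -90, 0, 0, 0, 255, -105, 0, 0, 0]
}}

```text
time: 25.97
tool_pos: [499.0, 65.3, 133.2]
tcp_rot: [3.142, 0.0, 0.787]
contact_force: [0.1, 0.4, -1.7]
grip_width: 13.5
```

>>> {"fn": "play_rows", "kwargs": {
  "moves": [255, -10, 0, 0, 0, 255, -16, 0, 0, 0, 255, -18, 0, 0, 0, 255, -18, 0, 0, 0]
}}

```text
time: 26.3
tool_pos: [487.6, 53.2, 133.3]
tcp_rot: [3.141, -0.001, 0.786]
contact_force: [1.1, 0.2, -2.4]
grip_width: 13.1
```

Run:
```python
from h import *
o=bot.get_obs(); print(o['tool_pos'],np.degrees(o['tcp_rot']),o['grip_width'],o['contact_force'],np.abs(o['dq']).max())
cap('scene','s17'); cap('side','d17'); cap('wrist','w17')
zoom('s17',140,110,420,320,3,'z24'); zoom('d17',120,200,300,400,3,'z25')
c=(595.48,161.13,200,45.1)
for m in [(.5,-.5,52,0),(0,0,3,0),(0,0,7.4,0),(0,0,4.5,0),(-30,0,0,0),(-105,0,0,0),(-18,0,0,0)]: c=world(c,m)
print(c)
```

```text
[487.60726355  53.23674427 133.32343765] [ 1.79980069e+02 -3.25965680e-02  4.50609352e+01] 13.10465641860341 [ 1.10213967  0.20498277 -2.3576871 ] 0.020507789011611183
[487.480415552639, 53.46111053234867, 133.1, 45.1]
```

View pics/z24.png

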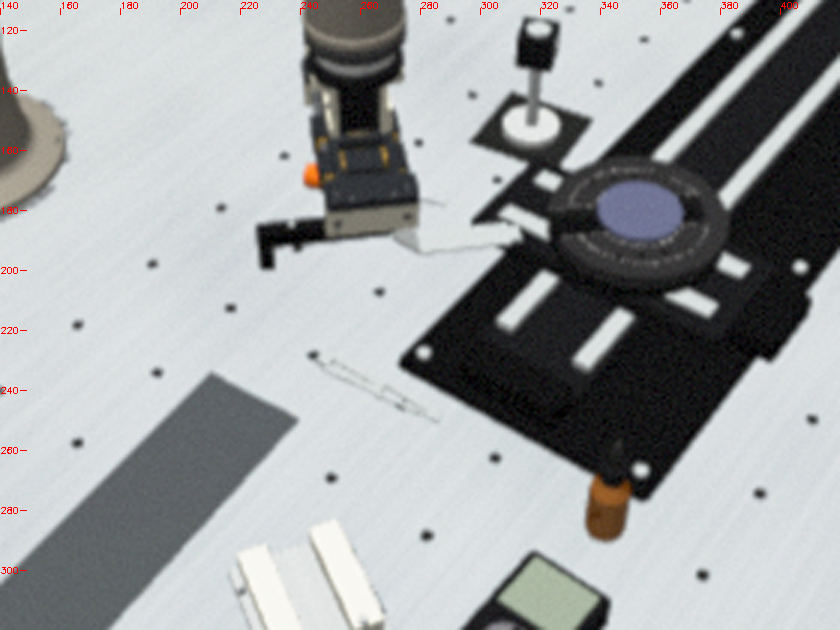

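View pics/w17.png

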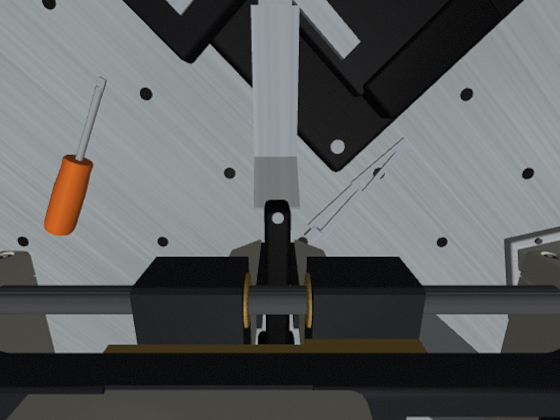

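Run:
```python
from h import *
c=(487.48,53.46,133.1,45.1)
shift(c,[(484,-30,170,-3),(466,-190,170,-86)])
```

```text
dx -61.6 dy 56.4 dz -36.9 turn 48.10
dx -187.6 dy 156.6 dz -36.9 turn 131.10
```

>>> {"fn": "play_rows", "kwargs": {
  "moves": [255, -1, 1, -6, 2, 255, -4, 4, -15, 6, 255, -10, 9, -25, 12, 255, -18, 16, -33, 19, 255, -28, 25, -37, 26, 255, -39, 35, -37, 33, 255, -51, 46, -37, 40, 255, -64, 57, -37, 47]
}}

```text
time: 27.12
tool_pos: [483.2, -32.4, 170.2]
tcp_rot: [-3.141, -0.001, -0.038]
contact_force: [-0.5, -0.3, -1.7]
grip_width: 13.2
```

Run:
```python
from h import *
c=world((487.48,53.46,133.1,45.1),(-64,57,-37,47)); print(c)
shift(c,[(466,-190,170,-86)])
```

```text
[482.67959022686256, -32.10842914305466, 170.1, -1.8999999999999986]
dx -11.4 dy 158.4 dz 0.1 turn 84.10
```

>>> {"fn": "play_rows", "kwargs": {
  "moves": [255, -1, 14, 0, 7, 255, -2, 28, 0, 14, 255, -3, 43, 0, 21, 255, -4, 58, 0, 28, 255, -5, 73, 0, 35, 255, -6, 88, 0, 42, 255, -7, 102, 0, 49, 255, -8, 115, 0, 56]
}}

```text
time: 27.78
tool_pos: [471.2, -147.4, 170.0]
tcp_rot: [-3.141, -0.0, -1.016]
contact_force: [0.5, -0.1, -1.2]
grip_width: 13.5
```

>>> {"fn": "play_rows", "kwargs": {
  "moves": [255, 11, 1, 0, 7, 255, 21, 3, 0, 14, 255, 30, 4, 0, 20, 255, 36, 5, 0, 25, 255, 38, 6, 0, 28, 255, 38, 6, 0, 28, 255, 38, 6, 0, 28]
}}

```text
time: 28.37
tool_pos: [486.2, -182.0, 169.8]
tcp_rot: [3.141, 0.0, -1.497]
contact_force: [0.1, 0.1, -0.9]
grip_width: 13.7
```

Run:
```python
from h import *
c=world((482.68,-32.11,170.1,-1.9),(-8,115,0,56)); print(c); c=world(c,(38,6,0,28)); print(c)
o=bot.get_obs(); print(o['tool_pos'],np.degrees(o['tcp_rot']),o['grip_width'],o['contact_force'],np.abs(o['dq']).max())
shift(c,[(466,-190,170,-86)])
cap('wrist','w18'); cap('scene','s18')
```

```text
[470.8715527577854, -146.78153340619386, 170.1, -57.9]
[485.98196725117975, -182.16055789582356, 170.1, -85.9]
[ 486.20344321 -181.95948262  169.84668444] [ 1.79987724e+02  2.31069107e-02 -8.57903749e+01] 13.72192746569207 [ 0.09893301  0.07746735 -0.92888147] 0.009720603614122502
dx 6.4 dy 20.5 dz 0.1 turn 0.10
```

View pics/w18.png

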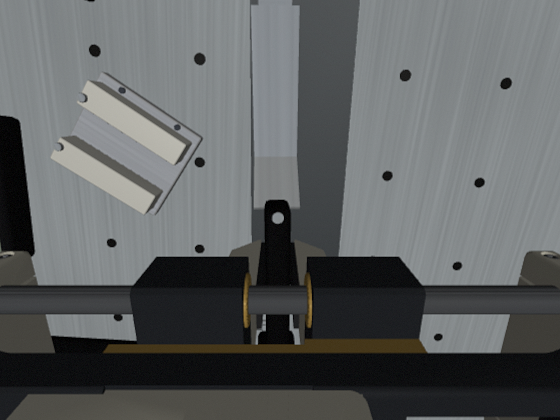

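View pics/s18.png

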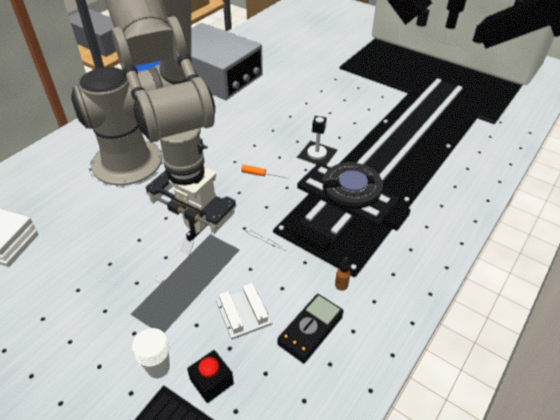

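>>> {"fn": "play_rows", "kwargs": {
  "moves": [255, 1, 3, 4, 0, 255, 2, 8, 14, 0, 255, 4, 14, 30, 0, 255, 5, 18, 50, 0, 255, 6, 20.5, 72, 0, 255, 6, 20.5, 94, 0, 255, 6, 20.5, 112, 0, 255, 6, 20.5, 122, 0]
}}

```text
time: 29.13
tool_pos: [464.7, -188.9, 46.1]
tcp_rot: [3.139, 0.002, -1.499]
contact_force: [0.4, 1.4, -2.4]
grip_width: 13.3
```

>>> {"fn": "play_rows", "kwargs": {
  "moves": [255, 0, 0, 4, 0, 255, 0, 0, 6, 0, 255, 0, 0, 8, 0, 255, 0, 0, 9.5, 0, 255, 0, 0, 10.5, 0, 255, 0, 0, 11, 0, 255, 0, 0, 11, 0, 255, 0, 0, 11, 0]
}}

```text
time: 29.8
tool_pos: [466.1, -189.7, 37.4]
tcp_rot: [-3.141, -0.0, -1.499]
contact_force: [-1.2, -0.2, -2.2]
grip_width: 13.4
```

Run:
```python
from h import *
o=bot.get_obs(); print(o['tool_pos'],np.degrees(o['tcp_rot']),o['grip_width'],o['contact_force'],np.abs(o['dq']).max())
cap('scene','s19'); zoom('s19',120,200,260,340,5,'z26')
```

```text
[ 466.14083369 -189.72164272   37.39701532] [-1.79968261e+02 -1.56526906e-02 -8.59058848e+01] 13.403409312275004 [-1.18329432 -0.17276065 -2.15166802] 0.0012566799448282024
```

View pics/z26.png

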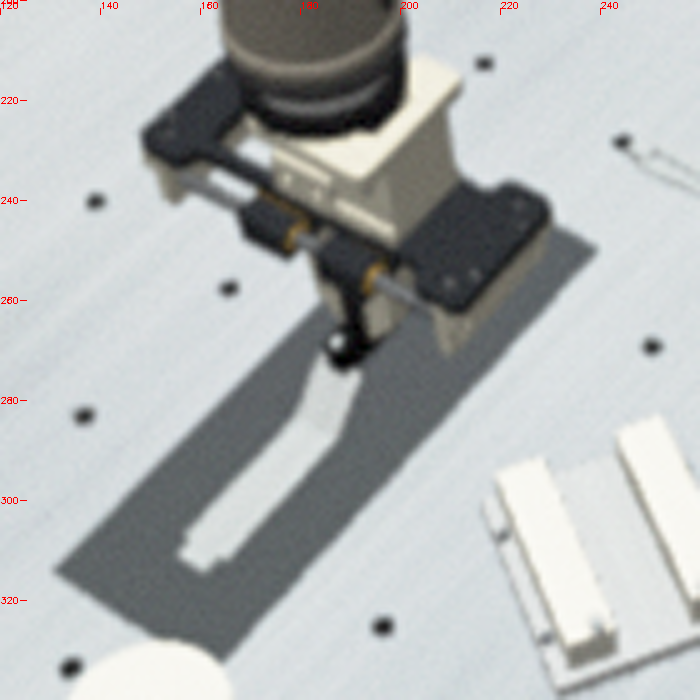

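>>> {"fn": "play_rows", "kwargs": {
  "moves": [255, 0, 0, 0.4, 0, 255, 0, 0, 0.8, 0, 255, 0, 0, 1.1, 0, 255, 0, 0, 1.1, 0]
}}

```text
time: 30.18
tool_pos: [466.0, -189.7, 36.0]
tcp_rot: [-3.141, -0.0, -1.499]
contact_force: [0.4, 0.1, -1.2]
grip_width: 13.0
```

>>> {"fn": "play_rows", "kwargs": {
  "moves": [255, 0, 0, 0, 0, 255, 0, 0, 0.3, 0, 255, 0, 0, 0.3, 0]
}}

```text
time: 30.43
tool_pos: [466.1, -189.7, 35.9]
tcp_rot: [-3.141, -0.0, -1.499]
contact_force: [-0.4, 0.4, 1.5]
grip_width: 13.4
```

Force has turned upward, so the paddle is resting on the pad. I'll release it gently and rise.

>>> {"fn": "play_rows", "kwargs": {
  "moves": [200, 0, 0, 0, 0, 150, 0, 0, 0, 0, 100, 0, 0, 0, 0, 50, 0, 0, 0, 0, 0, 0, 0, 0, 0, 0, 0, 0, 0, 0, 0, 0, 0, 0, 0, 0, 0, 0, 0, 0]
}}

```text
time: 31.1
tool_pos: [466.0, -189.6, 35.7]
tcp_rot: [-3.142, 0.0, -1.499]
contact_force: [1.0, -0.8, 0.7]
grip_width: 62.2
```

>>> {"fn": "play_rows", "kwargs": {
  "moves": [0, 0, 0, -5, 0, 0, 0, 0, -18, 0, 0, 0, 0, -40, 0, 0, 0, 0, -68, 0, 0, 0, 0, -100, 0, 0, 0, 0, -135, 0, 0, 0, 0, -160, 0, 0, 0, 0, -175, 0]
}}

```text
time: 31.77
tool_pos: [466.8, -190.1, 214.5]
tcp_rot: [-3.137, -0.003, -1.499]
contact_force: [0.2, -0.7, -0.1]
grip_width: 91.9
```

Run:
```python
from h import *
o=bot.get_obs(); print(o['tool_pos'],np.degrees(o['tcp_rot']),o['grip_width'],o['contact_force'],o['time'])
cap('scene','s20'); cap('wrist','w20'); zoom('s20',130,110,400,350,3,'z27')
```

```text
[ 466.84781218 -190.14427229  214.54958878] [-1.79752261e+02 -1.68595450e-01 -8.59008232e+01] 91.92988594093897 [ 0.2096995 -0.7124568 -0.0792696] 31.7667
```

View pics/z27.png

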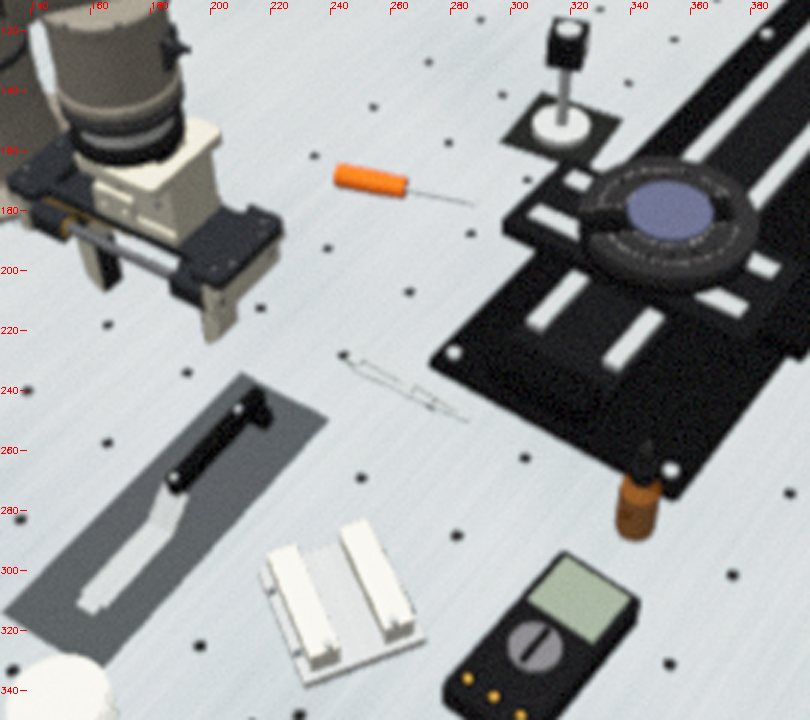

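View pics/w20.png

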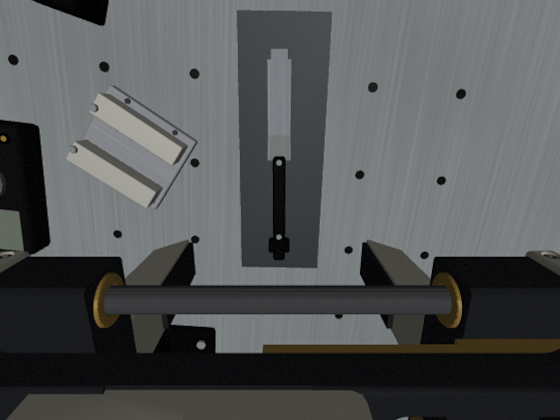

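Run:
```python
from h import *
d,im=load('s20'); b=im.astype(int)
m=((b[:,:,0]-b[:,:,2])>18).astype(np.uint8); m[:150]=0;m[215:]=0;m[:,:325]=0;m[:,390:]=0
m=cv2.morphologyEx(m,cv2.MORPH_OPEN,np.ones((3,3)))
c=max(cv2.findContours(m,0,cv2.CHAIN_APPROX_NONE)[0],key=cv2.contourArea)[:,0]
def fit(S):
    S=np.array(S); A=np.c_[2*S,np.ones(len(S))]; x=np.linalg.lstsq(A,(S**2).sum(1),rcond=None)[0]; return x[:2],np.sqrt(x[2]+x[0]**2+x[1]**2)
print('disc',fit([onz(d,u,v,113)[:2] for u,v in c]), c.min(0),c.max(0))
zoom('s20',310,150,400,220,8,'z28')
d2,im2=load('w20')
a=onz(d2,279,162.5,44);bb=onz(d2,278.7,237,44);t=onz(d2,279,49,4);print('paddle',a,bb,t)
u=(t-bb)[:2];u/=np.hypot(*u);print('grip',t[:2]-142*u,np.degrees(np.arctan2(u[1],u[0])))
```

```text
disc (array([665.00671544, 231.7018816 ]), np.float64(37.64263837736564)) [339 170] [367 189]
paddle [ 468.60668225 -214.16181794   44.        ] [ 462.76590391 -128.77488095   44.        ] [ 477.09722384 -330.35851095    4.        ]
grip [ 467.02733888 -188.71601232] -85.93347474720524
```

View pics/z28.png

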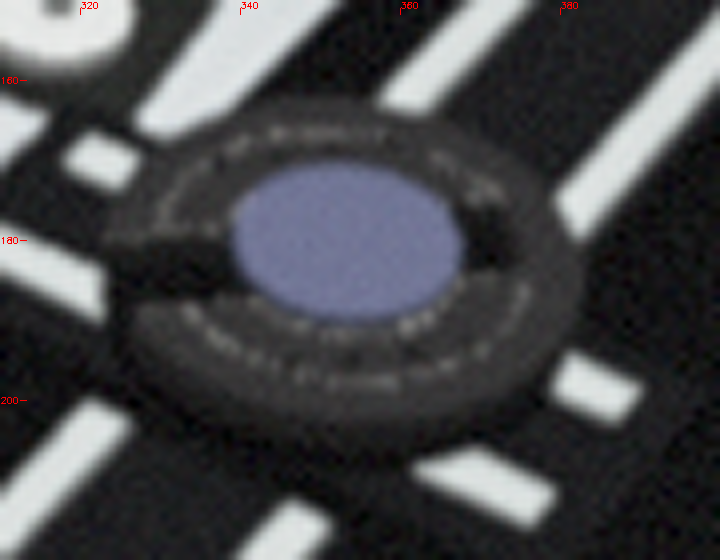

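>>> {"fn": "play_rows", "kwargs": {
  "moves": [0, 0, 0, 0, 0, 0, 0, 0, 0, 0, 0, 0, 0, 0, 0, 0, 0, 0, 0, 0, 0, 0, 0, 0, 0, 0, 0, 0, 0, 0]
}}

```text
time: 32.37
tool_pos: [465.8, -189.6, 210.1]
tcp_rot: [3.141, 0.001, -1.499]
contact_force: [0.4, -0.4, 0.3]
grip_width: 92.3
```

Run:
```python
from h import *
o=bot.get_obs(); print(o['time'],o['contact_force'],np.abs(o['dq']).max())
print(bot.close_job())
```

```text
32.3667 [ 0.37768118 -0.38645586  0.26977099] 0.006088473558253267
the job is handed in; nothing more can be done
None
```

I finished the whole sequence and handed the job in at 32.4 s of the 72 s allowed; no verdict was reported.

- **Target:** I lifted it off the stage and stood it on the mat. The last pictures show it upright and about centred on the mat.
- **Disc:** I took it off the rest on the paddle's blade and lowered it into place on the stage. In the last wrist close-up it lay flat and concentric with the engraved circle. The paddle then came out along the slot.
- **Paddle:** It is back on its pad, with its grip about 30 mm behind the pad's middle lengthways. It is within a few millimetres of the middle sideways and within about 1° of the pad's direction. I judged that it stands level from the pictures and from the height at which I let go.
- **Bystanders:** They look unmoved in the final pictures; I did not measure them.

**Checks that disagreed, and a mistake:**
- The scene camera put the disc at (665.0, 231.7) mm, while the wrist camera had put the stage's centre at (662.6, 231.6). That 2.4 mm difference is about the calibration error. I did not take a second wrist close-up of the disc after withdrawing the paddle.
- One transfer row had the wrong sign, so the target was carried the wrong way for a moment. Its foot was about 160 mm above the bench and nothing was touched.
- The paddle appeared to sit about 1 mm off-centre and rolled about 2° in the jaws, which stayed inside the slot's and the channel's clearances.

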